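# Load and clamp the gang fixture, then close its guard

## Task

Load every aluminium bearing block lying on the bench into the green gang fixture: first lift the clear guard right up and loosen the red clamp knob fully so that the sliding stop can be moved out of the way, then stand the blocks boss up side by side in the channel with their long side across it, and push the stop up so that the whole row is snug, without gaps, between the fixed end and the stop. Then tighten the clamp knob fully and, after that, lower the guard gently all the way onto its rests. Leave the other things on the bench alone.

Things in the scene. Friction and masses are not known exactly. Their poses are not given: they have to be found in the camera images.
- fixture: green gang fixture on the bench, plate 120 (x) x 490 (y) x 12 mm, y = -285 to +205 mm; origin on the bench at mid-width. Channel along its y. Fixed end (46 mm tall) has its face at y = +130 mm. Guard rests: posts of 12 mm diameter, 67 mm tall, at x = +-50, y = -16 mm. Hinge brackets at x = +-50, y = 185 mm, 78 mm tall
- seat (a point): channel floor (12 mm above the bench), mid-width, at the fixed end's face; axes as the fixture's. Blocks stand in a row from here towards -y. The channel is 52 mm wide between steel walls 12 mm thick and 10 mm above its floor, which reach 170 mm from here
- stop (a joint): travel of the sliding stop along the fixture's +y, m: 0 drawn back (brass face 175 mm from the fixed end), 0.14 farthest in. Grey slide block (74 x 60 mm, top 44 mm above the bench) carrying the clamp knob, with a steel ram 30 mm wide ahead of it. Slides with about 2 N when the clamp is loose, held fast when tight; push or pull it by the red knob
- stop_face (a point): centre of the brass front face of the sliding stop (40 mm wide, 24 to 46 mm above the bench), which bears on the last block; 196 mm ahead of the knob's axis; axes as the fixture's
- clamp (a joint): red clamp knob on the slide block, rad: 0 loose (grip bar across the channel, along the fixture's x), 1.4 fully tight, at its stop (turned clockwise from above; bar nearly along the channel). It bites from about 0.8 and goes over centre near 1.3, springing back if left short of that; torque under 0.4 N m
- clamp_grip (a point): grip point of the clamp knob, on its axis, 77 mm above the bench; the upright grip bar is 49 mm long (this x axis), 14 mm thick, from 23 mm below to 5 mm above the point. Below it a disc of 52 mm diameter, top 23 mm below the point
- guard (a joint): angle of the clear guard, rad: 0 down on its rests, 1.65 fully up; it hinges about the fixture's x axis at the fixed end. A stiff hinge: it stays at any angle, about 5 N at the handle lifts it
- guard_handle (a point): middle of the guard's black handle bar (12 mm diameter, 106 mm long, along the fixture's x), 235 mm from the hinge axis, 40 mm off the panel's free edge on two rods 96 mm apart, so that fingers can straddle it; 71 mm above the bench when down
- guard_hinge (a point): middle of the guard's hinge axis, 71 mm above the bench; axis along the fixture's x. The guard is a clear panel in a yellow frame, 126 mm wide
- block1: loose aluminium bearing block, 48 mm (its x) by 32 mm (its y) by 40 mm tall, with a round boss 24 mm in diameter and 6 mm high on top; two to four are on the bench, the state gives None for absent ones. Origin: centre of the underside. The same after a half turn about z
- block2: loose aluminium bearing block, 48 mm (its x) by 32 mm (its y) by 40 mm tall, with a round boss 24 mm in diameter and 6 mm high on top; two to four are on the bench, the state gives None for absent ones. Origin: centre of the underside. The same after a half turn about z
- block3: loose aluminium bearing block, 48 mm (its x) by 32 mm (its y) by 40 mm tall, with a round boss 24 mm in diameter and 6 mm high on top; two to four are on the bench, the state gives None for absent ones. Origin: centre of the underside. The same after a half turn about z
- block4: loose aluminium bearing block, 48 mm (its x) by 32 mm (its y) by 40 mm tall, with a round boss 24 mm in diameter and 6 mm high on top; two to four are on the bench, the state gives None for absent ones. Origin: centre of the underside. The same after a half turn about z
- billet: bystander: upright brass bar offcut, 38 mm diameter, 60 mm tall, standing among the blocks
- oil: bystander: yellow oil bottle with red cap, 60 mm diameter, 150 mm tall
- mug: bystander: blue mug, 80 mm diameter, 90 mm tall
- driver: bystander: screwdriver with blue handle, 200 mm, lying
- spanner: bystander: steel spanner, 180 mm, lying flat
- chipbrush: bystander: chip brush, 200 mm, lying
- setring: bystander: dark steel disc, 60 mm diameter, 25 mm thick
Not all that is in view belongs to the job. Leave any purple or turquoise look-alike of the block1 alone. What is shaped like the block3 but purple is not meant.

How it is judged:
On the way, in this order (a step that is already met when the one before it is completed fails the run):
1. the guard is up and the clamp knob is loose (value of joint guard above 1.35 rad and value of joint clamp below 0.5 rad), for 0.2 s.
2. every block stands in the channel, boss up, long side across it, with the guard up (x of block1 in the frame of seat between -0.006 and 0.006 m and z of each of block1, block2, block3, block4 in the frame of seat below 0.004 m and angle between each of block1, block2, block3, block4's own z axis and vertical below 0.1 rad and angle between the x axis of each of block1, block2, block3, block4 and the x axis of fixture, either way round below 0.2 rad and x of block2 in the frame of seat between -0.006 and 0.006 m and x of block3 in the frame of seat between -0.006 and 0.006 m and x of block4 in the frame of seat between -0.006 and 0.006 m and value of joint guard above 1 rad), for 0.2 s.
3. the row is snug between the fixed end and the stop, and the clamp is tight, with the guard still up (x of block1 in the frame of seat between -0.006 and 0.006 m and z of each of block1, block2, block3, block4 in the frame of seat below 0.004 m and angle between each of block1, block2, block3, block4's own z axis and vertical below 0.1 rad and angle between the x axis of each of block1, block2, block3, block4 and the x axis of fixture, either way round below 0.2 rad and x of block2 in the frame of seat between -0.006 and 0.006 m and x of block3 in the frame of seat between -0.006 and 0.006 m and x of block4 in the frame of seat between -0.006 and 0.006 m and (y of block1 in the frame of seat between -0.022 and -0.013 m or y of block1 in the frame of seat between -0.054 and -0.045 m or y of block1 in the frame of seat between -0.086 and -0.077 m or y of block1 in the frame of seat between -0.118 and -0.109 m) and (y of block2 in the frame of seat between -0.022 and -0.013 m or y of block2 in the frame of seat between -0.054 and -0.045 m or y of block2 in the frame of seat between -0.086 and -0.077 m or y of block2 in the frame of seat between -0.118 and -0.109 m) and (y of block3 in the frame of seat between -0.022 and -0.013 m or y of block3 in the frame of seat between -0.054 and -0.045 m or y of block3 in the frame of seat between -0.086 and -0.077 m or y of block3 in the frame of seat between -0.118 and -0.109 m) and (y of block4 in the frame of seat between -0.022 and -0.013 m or y of block4 in the frame of seat between -0.054 and -0.045 m or y of block4 in the frame of seat between -0.086 and -0.077 m or y of block4 in the frame of seat between -0.118 and -0.109 m) and (horizontal distance between block1 and block2 below 0.0375 m or horizontal distance between block1 and block3 below 0.0375 m or horizontal distance between block1 and block4 below 0.0375 m) and (horizontal distance between block2 and block1 below 0.0375 m or horizontal distance between block2 and block3 below 0.0375 m or horizontal distance between block2 and block4 below 0.0375 m) and (horizontal distance between block3 and block1 below 0.0375 m or horizontal distance between block3 and block2 below 0.0375 m or horizontal distance between block3 and block4 below 0.0375 m) and (horizontal distance between block4 and block1 below 0.0375 m or horizontal distance between block4 and block2 below 0.0375 m or horizontal distance between block4 and block3 below 0.0375 m) and (y of block1 in the frame of seat between -0.022 and -0.013 m or y of block2 in the frame of seat between -0.022 and -0.013 m or y of block3 in the frame of seat between -0.022 and -0.013 m or y of block4 in the frame of seat between -0.022 and -0.013 m) and (y of block1 in the frame of stop_face between 0.01 and 0.02 m or y of block2 in the frame of stop_face between 0.01 and 0.02 m or y of block3 in the frame of stop_face between 0.01 and 0.02 m or y of block4 in the frame of stop_face between 0.01 and 0.02 m) and value of joint clamp above 1.15 rad and value of joint guard above 0.8 rad), for 0.2 s.
At the end, for the whole second after the job is handed in: All blocks upright in the channel (6 mm of mid-width, 0.2 rad of square), in a row from the fixed end, gaps under 5.5 mm and each within 3 to 6 mm of its gapless place; stop face within 4 mm of the last; clamp past 1.15 rad; guard within 0.05 rad of down; at rest, released (x of block1 in the frame of seat between -0.006 and 0.006 m and z of each of block1, block2, block3, block4 in the frame of seat below 0.004 m and angle between each of block1, block2, block3, block4's own z axis and vertical below 0.1 rad and angle between the x axis of each of block1, block2, block3, block4 and the x axis of fixture, either way round below 0.2 rad and x of block2 in the frame of seat between -0.006 and 0.006 m and x of block3 in the frame of seat between -0.006 and 0.006 m and x of block4 in the frame of seat between -0.006 and 0.006 m and (y of block1 in the frame of seat between -0.022 and -0.013 m or y of block1 in the frame of seat between -0.054 and -0.045 m or y of block1 in the frame of seat between -0.086 and -0.077 m or y of block1 in the frame of seat between -0.118 and -0.109 m) and (y of block2 in the frame of seat between -0.022 and -0.013 m or y of block2 in the frame of seat between -0.054 and -0.045 m or y of block2 in the frame of seat between -0.086 and -0.077 m or y of block2 in the frame of seat between -0.118 and -0.109 m) and (y of block3 in the frame of seat between -0.022 and -0.013 m or y of block3 in the frame of seat between -0.054 and -0.045 m or y of block3 in the frame of seat between -0.086 and -0.077 m or y of block3 in the frame of seat between -0.118 and -0.109 m) and (y of block4 in the frame of seat between -0.022 and -0.013 m or y of block4 in the frame of seat between -0.054 and -0.045 m or y of block4 in the frame of seat between -0.086 and -0.077 m or y of block4 in the frame of seat between -0.118 and -0.109 m) and (horizontal distance between block1 and block2 below 0.0375 m or horizontal distance between block1 and block3 below 0.0375 m or horizontal distance between block1 and block4 below 0.0375 m) and (horizontal distance between block2 and block1 below 0.0375 m or horizontal distance between block2 and block3 below 0.0375 m or horizontal distance between block2 and block4 below 0.0375 m) and (horizontal distance between block3 and block1 below 0.0375 m or horizontal distance between block3 and block2 below 0.0375 m or horizontal distance between block3 and block4 below 0.0375 m) and (horizontal distance between block4 and block1 below 0.0375 m or horizontal distance between block4 and block2 below 0.0375 m or horizontal distance between block4 and block3 below 0.0375 m) and (y of block1 in the frame of seat between -0.022 and -0.013 m or y of block2 in the frame of seat between -0.022 and -0.013 m or y of block3 in the frame of seat between -0.022 and -0.013 m or y of block4 in the frame of seat between -0.022 and -0.013 m) and (y of block1 in the frame of stop_face between 0.01 and 0.02 m or y of block2 in the frame of stop_face between 0.01 and 0.02 m or y of block3 in the frame of stop_face between 0.01 and 0.02 m or y of block4 in the frame of stop_face between 0.01 and 0.02 m) and value of joint clamp above 1.15 rad and value of joint guard below 0.05 rad and velocity of joint guard between -0.05 and 0.05 rad/s and linear speed of each of block1, block2, block3, block4 below 0.02 m/s); the robot touches nothing.
It fails at once if the guard is slammed: closing faster than 1.5 rad/s within its last 0.3 rad (value of joint guard below 0.3 rad and velocity of joint guard below -1.5 rad/s).
It fails at once if another thing on the bench is moved more than 30 mm or toppled (distance of any of billet, oil, mug, driver, spanner, chipbrush, setring from where it was at the start of the episode above 0.03 m or angle between any of billet, oil, mug's own z axis and vertical above 0.4 rad).
Of block1, block2, block3, block4 only 2 to 4 are there at a start; the rules pass over those that are not, and their reading is None.
At some moment in a run one of block1, block2, block3, block4 may be knocked a few centimetres aside while the robot is not near it.
Once in a run the grip may slacken for a moment while it holds something.
It also fails if it takes over 208 s, if anything falls off the work surface, if the arm or the gripper's body presses on something with over 40 N, if the wrist force passes 120 N, or if a joint passes its speed limit or range.

## Robot

A 6-joint arm with a two-finger parallel gripper is mounted at the origin on the work surface. World frame = base frame: x ahead of the robot, y to its left, z up, the work surface at z = 0. Lengths are in m, angles in rad, forces in N, time in s.
With the tool pointing down it reaches from about 0.3 to 0.75 m from the base axis. Payload 8.5 kg.
Tool frame: the origin (TCP) lies on the centre line of the jaws, within the pads' length; the fingertips stand 25 mm ahead of it and the grasp point (between the pads) lies 6 mm ahead of it; z points along the fingers, y is the line along which they close (so a half turn about z gives the same grasp; the last joint's range is limited). The gripper opens to 85 mm and grips with 20 to 120 N. Pads are 22 mm wide; open, the fingers measure 114 mm over their backs; the gripper's body (76 mm by 85 mm) begins 54 mm behind the grasp point. The pads swing forward as they close: fully open they stand 13 mm farther back than shut.
Start: joints at [-0.215, 0.381, 1.297, -0, 1.464, -0.215], TCP at [0.55, 0, 0.232] pointing down, gripper open.
Joint ranges: [-3.11, 3.11], [-0.89, 2.33], [0.22, 2.48], [-1.42, 4.56], [0.17, 2.85], [-2.88, 2.88]. Speed limits (rad/s): [2.39, 2.39, 3.14, 3.14, 3.14, 3.14].

## Interface

Orientations are given as [roll, pitch, yaw] about the fixed x, y, z axes, in that order (R = Rz(yaw) Ry(pitch) Rx(roll)).
In Python, from plant import * gives the robot as it stands. The module is installed in compiled form; this text tells all that it offers.
- The arm moves only by the tool servo_tool, never from a script. Its argument "deltas" is a list of rows, each a list of 6 numbers: the shift along the tool's x, y, z normalised to -1 to 1, where 1 is 300 mm, then the turn, a rotation vector about the tool's x, y, z normalised to -1 to 1, where 1 is pi/2 rad. A call has exactly 8 rows; each row is the pose to reach, as a shift and turn from the pose commanded when the call began, along the tool's axes at that moment; what a row does not reach only later rows make up. A row lasts 1/10 s, in which the tool goes at most 50 mm and 8.59 degrees, less where a joint would pass 70% of its speed; a pose out of reach is approached as far as the arm can. A call with a number of a shift or a turn outside -1 to 1 is refused whole. A call with a gripper value outside its range is refused whole. "gripper" is the opening, from 0 (shut) to 1 (fully open), set as the call begins (left out, the last holds). The fingers move at their own pace and stop on an object; "squeeze" is the grip in N (left out, the last holds). Time passes only in rows, so rows that repeat a pose let the fingers close, or fill a call up. It gives the time, the measured TCP pose, the force, the opening and the grip force at its end, in the units of the state.
- get_obs(): the state, without advancing time (a new reading comes with each control period).
- get_image(name): name is "scene" or "side" or "wrist"; returns the picture (420x560x3 uint8, red, green, blue); there is no depth.
- get_calibration(name): a dict with "K" (3x3 intrinsics, pixels), "k1" (the pictures are not rectified: a ray, as slopes to the right and down, at radius r is drawn at 1 + k1 r^2 times it, then the intrinsics apply), "R" (3x3) and "t" (3): a world point X has camera coordinates R X + t. Camera axes: x right, y down, z forward; pixel columns grow to the right and rows downward; lengths in m; the calibration is good to about 2 mm. A picture is of the moment at which its call begins: read the wrist's pose just before it. get_calibration takes no time and is no camera call; for the wrist camera it gives the pose at the moment of the call.
- job_done(): hands the job in; it is judged then, once.
Trained networks look in the newest picture that a camera, given by its name, has taken for a name from the list of things; names that differ only in an ending like _2 or _b are one class to them, and where a whole thing is asked for, a point or a joint stands for the part that bears it (a point fixed in the world has none). Each returns a list of dicts, best first, with "conf" (0 to 1); they miss things now and then, are a little off and sometimes report something else, mostly with a low value. They report only what shows in the picture. A call takes as long as a camera call. They do not tell look-alikes from the thing itself.
- search_frame(camera, target): "bbox" ([left, top, right, bottom] in pixels, round what is visible of it).
- trace(camera, target): "pixels" (420x560 bool, what is visible of it) and "bbox" ([left, top, right, bottom] in pixels, round what is visible of it).
- landmark_of(camera, target): "pixel" ([column, row] in pixels: a listed point, or the origin of a listed thing).
The state is a dict: "time_s": time; "q": joint angles; "joint_vel": joint speeds; "joint_efforts": joint torques, N m; "tool_pos": TCP position; "tool_rot": TCP orientation; "force": force on the tool from outside, world axes, zero at the start; "moment": the same for the moment, N m; "grip_width": opening from 0.0 (shut) to 1.0 (fully open); "gripper_force": force on a finger pad.
Only numpy, scipy, OpenCV 4.12 (cv2) and the standard library are available. Lean on these libraries where they do the work, as an engineer would, in place of code of your own. Each camera call takes 0.05 s, during which the arm holds its last target. There are 200 camera calls.

## Working session

There is one attempt and no reset: what is moved stays moved. The work goes in short steps, Python scripts to look and compute and a tool call to move; the robot and the scene stay as the last step left them, time stands still between calls to the robot, and variables do not carry over. Pictures are saved under pics/ and viewed, at most 14 in all, crops included, and the job is handed in when it is done.

Besides the shell and the picture viewer there is one more tool, called after "Call:" as a command line: name --pt "numbers of a row" for each row, then --argument value for the rest. servo_tool: Moves the arm, as the interface text tells. Its arguments: {"type":"object","properties":{"deltas":{"type":"array"},"gripper":{"type":"number"},"squeeze":{"type":"number"}},"required":["deltas"]}

```bash
mkdir -p pics
cat > h.py <<'E'
from plant import *
import numpy as np, cv2
from scipy.spatial.transform import Rotation as Ro
def save(n,fn):
    im=get_image(n); cv2.imwrite('pics/'+fn,im[:,:,::-1]); return im
def ray(n,px,c=None):
    c=c or get_calibration(n); K=np.array(c['K']);k=c['k1']
    d=np.array([(px[0]-K[0,2])/K[0,0],(px[1]-K[1,2])/K[1,1]]);u=d.copy()
    for _ in range(20): u=d/(1+k*(u@u))
    R=np.array(c['R']);t=np.array(c['t'])
    return -R.T@t, R.T@np.array([u[0],u[1],1])
def onz(n,px,z,c=None):
    o,d=ray(n,px,c); return o+d*(z-o[2])/d[2]
def proj(n,X,c=None):
    c=c or get_calibration(n); p=np.array(c['R'])@X+np.array(c['t']); u=p[:2]/p[2]; u=u*(1+c['k1']*(u@u)); K=np.array(c['K'])
    return np.array([K[0,0]*u[0]+K[0,2],K[1,1]*u[1]+K[1,2]])
def tri(obs):
    A=np.zeros((3,3));b=np.zeros(3)
    for n,p in obs:
        o,d=ray(n,p); d=d/np.linalg.norm(d); P=np.eye(3)-np.outer(d,d); A+=P;b+=P@o
    X=np.linalg.solve(A,b); return X,[np.round(proj(n,X)-p,1) for n,p in obs]
E
cat > a.py <<'E'
from h import *
np.set_printoptions(precision=3,suppress=True)
a=save('scene','s0.png');b=save('side','d0.png');save('wrist','w0.png')
cv2.imwrite('pics/j0.png',cv2.resize(np.hstack([a,b]),(800,300))[:,:,::-1])
o=get_obs();print(o['time_s'],o['tool_pos'],o['tool_rot'])
for n in ('scene','side'):
    c=get_calibration(n);print(n,-np.array(c['R']).T@c['t'])
    for t in ('fixture','seat','stop_face','clamp_grip','guard_handle','guard_hinge','block1','billet'):
        for r in landmark_of(n,t)[:6]: print(n,t,round(r['conf'],2),np.round(r['pixel'],1))
E
python3 a.py
```

```text
0.15 [0.55  0.    0.232] [-3.14  -0.     1.571]
scene [1.394 0.128 1.126]
scene fixture 0.57 [300.1 255. ]
scene seat 0.7 [347.3 261. ]
scene stop_face 0.64 [214.7 290.5]
scene clamp_grip 0.62 [240.8 227.8]
scene guard_handle 0.57 [281.5 227. ]
scene guard_handle 0.51 [252.1 187.4]
scene guard_handle 0.42 [433.4 268.2]
scene guard_hinge 0.89 [374.6 254.2]
scene block1 0.74 [166.7 179.4]
scene block1 0.69 [316. 181.]
scene block1 0.62 [293.1 199. ]
scene block1 0.62 [285.  171.9]
scene block1 0.59 [369.  193.5]
scene block1 0.51 [255.8 190.7]
scene billet 0.8 [213.7 188. ]
side [ 0.119 -0.583  0.938]
side fixture 0.82 [292.1 213.6]
side fixture 0.45 [266.5 279.9]
side fixture 0.44 [321.6 228.9]
side seat 0.56 [271.5 186.2]
side stop_face 0.72 [264.9 280.4]
side clamp_grip 0.72 [320.7 228.4]
side guard_handle 0.68 [300.4 196. ]
side guard_hinge 0.79 [258.5 162.4]
side block1 0.89 [220.8 278.7]
side block1 0.87 [329.4 353. ]
side block1 0.83 [265.9 279.4]
side block1 0.77 [214.4 253.2]
side block1 0.76 [249.5 254.4]
side block1 0.56 [221.7 222.9]
side billet 0.85 [294.4 306.8]
```

View pics/s0.png

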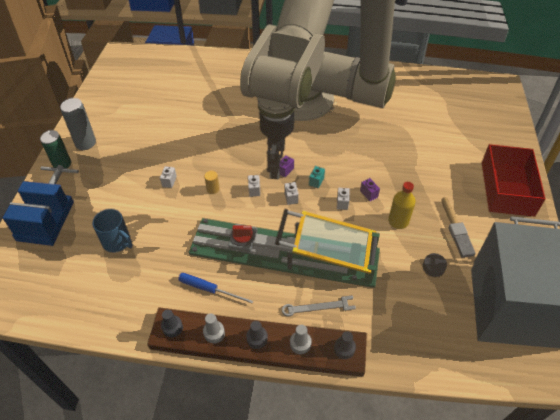

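View pics/d0.png

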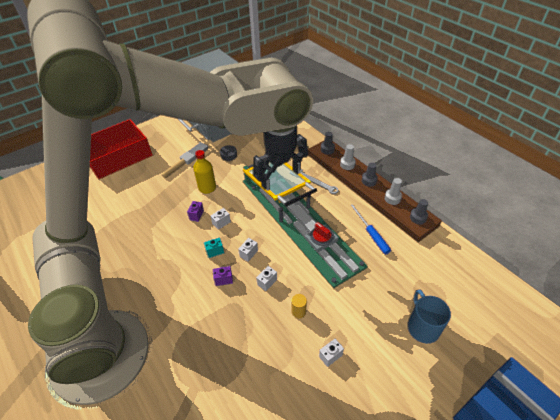

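```bash
cat > b.py <<'E'
from h import *
np.set_printoptions(precision=3,suppress=True)
s=cv2.imread('pics/s0.png');d=cv2.imread('pics/d0.png')
a=cv2.resize(s[150:300,150:400],(800,480),interpolation=cv2.INTER_CUBIC);cv2.imwrite('pics/s0c.png',a)
a=cv2.resize(d[140:370,190:390],(520,598),interpolation=cv2.INTER_CUBIC);cv2.imwrite('pics/d0c.png',a)
for t,p,q in (('hinge',(374.6,254.2),(258.5,162.4)),('clamp',(240.8,227.8),(320.7,228.4)),('handle',(281.5,227),(300.4,196)),
 ('b1',(166.7,179.4),(329.4,353)),('b2',(255.8,190.7),(265.9,279.4)),('b3',(293.1,199),(249.5,254.4)),('b4',(345,203),(221.7,222.9)),('billet',(213.7,188),(294.4,306.8))):
    print(t,*tri([('scene',p),('side',q)]))
E
python3 b.py
```

```text
hinge [0.652 0.257 0.065] [array([ 0.5, -0.3]), array([0.4, 0.2])]
clamp [ 0.622 -0.083  0.076] [array([ 1. , -0.5]), array([1. , 0.4])]
handle [0.634 0.022 0.112] [array([ 0.5, -0.3]), array([0.5, 0.2])]
b1 [ 0.429 -0.344  0.012] [array([ 1.5, -0.5]), array([1.9, 0.8])]
b2 [ 0.432 -0.081  0.003] [array([ 0.4, -0.2]), array([0.4, 0.2])]
b3 [ 0.445  0.025 -0.006] [array([-1. ,  0.6]), array([-1. , -0.5])]
b4 [ 0.444  0.173 -0.002] [array([-1.1,  0.8]), array([-1.1, -0.6])]
billet [ 0.44  -0.199  0.009] [array([ 1.7, -0.8]), array([1.9, 0.9])]
```

View pics/s0c.png

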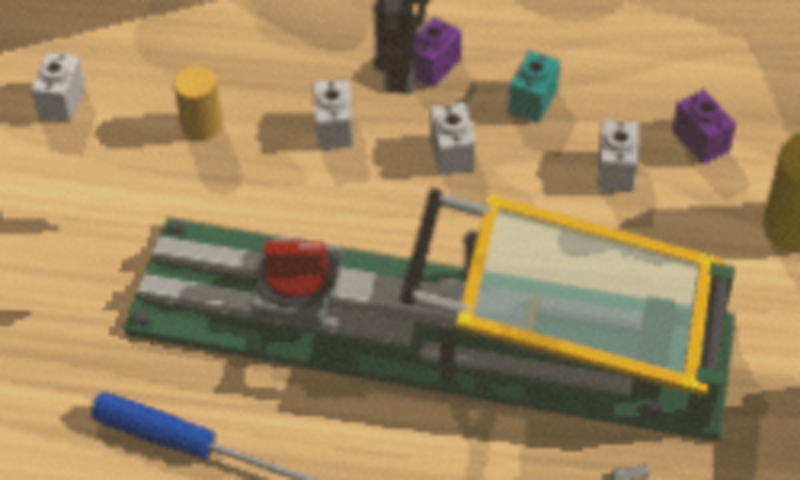

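View pics/d0c.png

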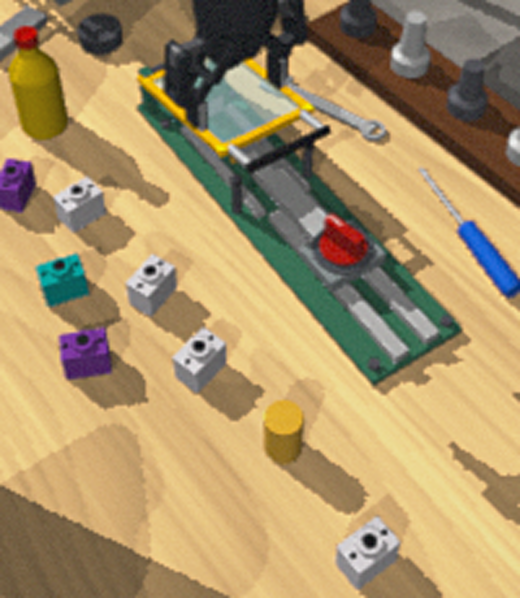

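```bash
cat >> h.py <<'E'
from scipy.optimize import minimize
def box(lx,ly,z0,z1,cx=0,cy=0): return np.array([[cx+i*lx/2,cy+j*ly/2,z] for i in(-1,1) for j in(-1,1) for z in(z0,z1)])
def boss(r,z0,z1): return np.array([[r*np.cos(a),r*np.sin(a),z] for a in np.linspace(0,6.28,13) for z in(z0,z1)])
BLK=np.vstack([box(.048,.032,0,.04),boss(.012,.04,.046)])
S=4
def mask_of(P,parts,n,c,roi,pose):
    x,y,th=pose; R=np.array([[np.cos(th),-np.sin(th),0],[np.sin(th),np.cos(th),0],[0,0,1]])
    m=np.zeros(((roi[3]-roi[1])*S,(roi[2]-roi[0])*S),np.uint8)
    for q in parts:
        X=q@R.T+[x,y,0]; px=np.array([proj(n,v,c) for v in X])
        px=((px+.5-[roi[0],roi[1]])*S).astype(np.float32)
        cv2.fillConvexPoly(m,cv2.convexHull(px).astype(np.int32),1)
    return m
def fit(masks,parts,x0,z=0,hull=False,step=(.006,.006,.15)):
    """masks: list of (cam,boolmask,calib)"""
    D=[]
    for n,m,c in masks:
        ys,xs=np.nonzero(m); roi=[max(xs.min()-15,0),max(ys.min()-15,0),min(xs.max()+16,560),min(ys.max()+16,420)]
        t=m[roi[1]:roi[3],roi[0]:roi[2]].astype(np.uint8)
        t=cv2.resize(t,None,fx=S,fy=S,interpolation=cv2.INTER_NEAREST)
        if hull:
            p=cv2.findNonZero(t); t=t*0; cv2.fillConvexPoly(t,cv2.convexHull(p),1)
        D.append((n,c,roi,t))
    parts=[q+[0,0,z] for q in parts]
    def f(p):
        s=0
        for n,c,roi,t in D:
            k=mask_of(None,parts,n,c,roi,p); s+=1-(k&t).sum()/max(1,(k|t).sum())
        return s/len(D)
    best=None
    for dth in (0,-.5,.5,1):
        if step[2]<.1 and dth: continue
        a=np.array(x0)+[0,0,dth]; sim=np.array([a]+[a+np.eye(3)[i]*step[i] for i in range(3)])
        r=minimize(f,a,method='Nelder-Mead',options=dict(initial_simplex=sim,xatol=1e-4,fatol=1e-4,maxiter=150))
        if best is None or r.fun<best.fun: best=r
    return best.x,1-best.fun
def delta(p,yaw):
    o=get_obs(); R=Ro.from_euler('xyz',o['tool_rot']).as_matrix(); d=R.T@(np.array(p)-o['tool_pos'])/.3
    T=Ro.from_euler('xyz',[np.pi,0,yaw]).as_matrix(); r=Ro.from_matrix(R.T@T).as_rotvec()/(np.pi/2)
    return np.round(np.r_[d,r],4)
E
cat > c.py <<'E'
from h import *
np.set_printoptions(precision=4,suppress=True)
C={n:get_calibration(n) for n in('scene','side')}
# green plate
I={'scene':cv2.imread('pics/s0.png'),'side':cv2.imread('pics/d0.png')}
ms=[]
for n in I:
    h=cv2.cvtColor(I[n],cv2.COLOR_BGR2HSV); m=((h[...,0]>60)&(h[...,0]<90)&(h[...,1]>110)&(h[...,2]<130)).astype(np.uint8)
    a,b=((185,200),(400,300)) if n=='scene' else ((235,160),(370,290))
    z=np.zeros_like(m); z[a[1]:b[1],a[0]:b[0]]=1; m=cv2.morphologyEx(m*z,cv2.MORPH_OPEN,np.ones((2,2)))
    k,l,st,_=cv2.connectedComponentsWithStats(m); m=np.isin(l,[i for i in range(1,k) if st[i,4]>20])
    ms.append((n,m,C[n]))
    cv2.imwrite(f'pics/m_{n}.png',m*255)
pl=box(.12,.49,0,.012,0,-.04)
for u in (ms,ms[:1],ms[1:]): print('fixture',fit(u,[pl],[.637,.073,-.088],hull=True,step=(.006,.006,.02)))
T={n:trace(n,'block1') for n in I}
for b in ((.429,-.344),(.432,-.081),(.445,.025),(.444,.173)):
    u=[]
    for n in I:
        p=proj(n,np.array([*b,.02]),C[n])
        g=min(T[n],key=lambda r:np.hypot((r['bbox'][0]+r['bbox'][2])/2-p[0],(r['bbox'][1]+r['bbox'][3])/2-p[1]))
        bb=g['bbox']; e=np.hypot((bb[0]+bb[2])/2-p[0],(bb[1]+bb[3])/2-p[1])
        if e<12: u.append((n,np.array(g['pixels']),C[n]))
    print(b,len(u),*[fit(v,[BLK[:8],BLK[8:]],[*b,0.3]) for v in (u,)])
# knob bar
m=[]
for n in I:
    h=cv2.cvtColor(I[n],cv2.COLOR_BGR2HSV); k=((h[...,0]<8)|(h[...,0]>172))&(h[...,1]>130); z=np.zeros_like(k)
    p=proj(n,np.array([.622,-.083,.07]),C[n]).astype(int); z[p[1]-22:p[1]+22,p[0]-22:p[0]+22]=1; m.append((n,k&z,C[n]))
disc=boss(.026,.044,.054)
for dx in (0,):
    print('knob',fit(m,[box(.049,.014,.054,.082),disc],[.622,-.083,-1.2]))
print(get_obs()['time_s'])
E
python3 c.py
```

```text
[ WARN:0@0.189] global loadsave.cpp:1063 imwrite_ Unsupported depth image for selected encoder is fallbacked to CV_8U.
Traceback (most recent call last):
  File "c.py", line 15, in <module>
    for u in (ms,ms[:1],ms[1:]): print('fixture',fit(u,[pl],[.637,.073,-.088],hull=True,step=(.006,.006,.02)))
                                                 ~~~^^^^^^^^^^^^^^^^^^^^^^^^^^^^^^^^^^^^^^^^^^^^^^^^^^^^^^^^^
  File "h.py", line 39, in fit
    ys,xs=np.nonzero(m); roi=[max(xs.min()-15,0),max(ys.min()-15,0),min(xs.max()+16,560),min(ys.max()+16,420)]
                                  ~~~~~~^^
ValueError: zero-size array to reduction operation minimum which has no identity
```

```bash
python3 - <<'E'
import cv2
for f,pts in (('s0',[(200,230),(210,252),(205,228),(230,262),(372,280)]),('d0',[(330,270),(360,265),(250,180),(280,215)])):
    h=cv2.cvtColor(cv2.imread(f'pics/{f}.png'),cv2.COLOR_BGR2HSV)
    print(f,[h[y,x].tolist() for x,y in pts])
E
sed -i 's/h\[...,1\]>110)&(h\[...,2\]<130)/h[...,1]>80)\&(h[...,2]<150)/; s/(2,2)/(2,2),np.uint8/; s/m\*255/m.astype(np.uint8)*255/' c.py; python3 c.py
```

```text
s0 [[19, 41, 88], [63, 75, 99], [19, 26, 170], [18, 103, 84], [54, 70, 77]]
d0 [[76, 135, 108], [75, 90, 85], [79, 126, 71], [120, 28, 55]]Traceback (most recent call last):
  File "c.py", line 15, in <module>
    for u in (ms,ms[:1],ms[1:]): print('fixture',fit(u,[pl],[.637,.073,-.088],hull=True,step=(.006,.006,.02)))
                                                 ~~~^^^^^^^^^^^^^^^^^^^^^^^^^^^^^^^^^^^^^^^^^^^^^^^^^^^^^^^^^
  File "h.py", line 39, in fit
    ys,xs=np.nonzero(m); roi=[max(xs.min()-15,0),max(ys.min()-15,0),min(xs.max()+16,560),min(ys.max()+16,420)]
                                  ~~~~~~^^
    return umr_minimum(a, axis, None, out, keepdims, initial, where)
ValueError: zero-size array to reduction operation minimum which has no identity
```

```bash
sed -i 's/(h\[...,0\]>60)/(h[...,0]>42)/; s/(h\[...,0\]<90)/(h[...,0]<95)/; s/h\[...,1\]>80/h[...,1]>45/' c.py; sed -i 's/m=cv2.morphologyEx.*$/m=m*z; print(n,m.sum())/' c.py; python3 c.py
```

```text
scene 2006
side 2261
fixture (array([ 0.6369,  0.0673, -0.0802]), np.float64(0.9554198842397077))
fixture (array([ 0.6347,  0.0665, -0.0863]), np.float64(0.9537588110121027))
fixture (array([ 0.6365,  0.0683, -0.0751]), np.float64(0.9642507117188593))
(0.429, -0.344) 2 (array([ 0.4274, -0.3421,  0.0985]), np.float64(0.8283380941697389))
(0.432, -0.081) 2 (array([ 0.4288, -0.0885,  0.2171]), np.float64(0.8956686610823642))
(0.445, 0.025) 2 (array([0.4425, 0.0203, 0.3292]), np.float64(0.9150955254953099))
(0.444, 0.173) 2 (array([0.4428, 0.1668, 0.0086]), np.float64(0.8901428106406497))
knob (array([ 0.6253, -0.082 , -1.5096]), np.float64(0.7846585172317122))
1.05
```

Call:
servo_tool --pt "0.07 0.277 0.107 0 0 -0.949" --pt "0.07 0.277 0.107 0 0 -0.949" --pt "0.07 0.277 0.107 0 0 -0.949" --pt "0.07 0.277 0.107 0 0 -0.949" --pt "0.07 0.277 0.107 0 0 -0.949" --pt "0.07 0.277 0.107 0 0 -0.949" --pt "0.07 0.277 0.107 0 0 -0.949" --pt "0.07 0.277 0.107 0 0 -0.949" --gripper 0.4

```text
time_s: 1.85
tool_pos: [0.6331, 0.021, 0.2]
tool_rot: [-3.142, -0.0, 2.777]
force: [-0.2, 0.1, 0.7]
grip_width: 0.4
gripper_force: 0.0
```

Call:
servo_tool --pt "0 0 0 0 0 -0.091" --pt "0 0 0 0 0 -0.185" --pt "0 0 0 0 0 -0.185" --pt "0 0 0 0 0 -0.185" --pt "0 0 0 0 0 -0.185" --pt "0 0 0 0 0 -0.185" --pt "0 0 0 0 0 -0.185" --pt "0 0 0 0 0 -0.185"

```text
time_s: 2.65
tool_pos: [0.6331, 0.021, 0.2001]
tool_rot: [3.142, -0.0, 3.061]
force: [0.4, 0.6, 0.1]
grip_width: 0.4
gripper_force: 0.0
```

```bash
cat > w.py <<'E'
from h import *
import sys
np.set_printoptions(precision=4,suppress=True)
o=get_obs();print(o['time_s'],np.array(o['tool_pos']),np.array(o['tool_rot']),o['q'])
c=get_calibration('wrist');im=save('wrist',sys.argv[1])
for a in sys.argv[2:]:
    t,z=a.split(':')
    for r in landmark_of('wrist',t)[:5]: print(t,round(r['conf'],2),np.round(r['pixel'],1),onz('wrist',r['pixel'],float(z),c))
E
python3 w.py w1.png guard_handle:0.112 clamp_grip:0.077 guard_hinge:0.071 seat:0.012 block1:0
```

```text
2.65 [0.6331 0.021  0.2001] [ 3.1416 -0.      3.0609] [-0.1534  0.5508  1.1009  0.      1.4899 -1.6434]
guard_handle 0.83 [280.8 216.9] [0.6346 0.0199 0.112 ]
clamp_grip 0.91 [167.5 207.2] [ 0.6276 -0.0821  0.077 ]
guard_hinge 0.62 [529.7 201.3] [0.6501 0.2513 0.071 ]
seat 0.35 [280.1 214.5] [0.661  0.0171 0.012 ]
block1 0.75 [269.4   2.9] [0.4455 0.0237 0.    ]
```

View pics/w1.png

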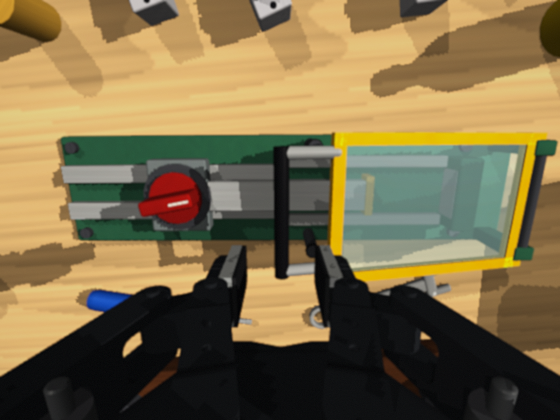

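Call:
servo_tool --pt "0 0 0.1 0 0 0" --pt "0 0 0.2 0 0 0" --pt "0 0 0.273 0 0 0" --pt "0 0 0.273 0 0 0" --pt "0 0 0.273 0 0 0" --pt "0 0 0.273 0 0 0" --pt "0 0 0.273 0 0 0" --pt "0 0 0.273 0 0 0"

```text
time_s: 3.75
tool_pos: [0.6334, 0.021, 0.1192]
tool_rot: [-3.141, 0.002, 3.061]
force: [-0.7, 0.8, -0.8]
grip_width: 0.4
gripper_force: 0.0
```

Call:
servo_tool --pt "0 0 0 0 0 0" --pt "0 0 0 0 0 0" --pt "0 0 0 0 0 0" --pt "0 0 0 0 0 0" --pt "0 0 0 0 0 0" --pt "0 0 0 0 0 0" --pt "0 0 0 0 0 0" --pt "0 0 0 0 0 0" --gripper 0 --squeeze 25

```text
time_s: 4.55
tool_pos: [0.6331, 0.021, 0.1182]
tool_rot: [3.142, 0.0, 3.061]
force: [1.4, 1.3, 0.4]
grip_width: -0.001
gripper_force: 0.5
```

```bash
cat > t.py <<'E'
from h import *
import sys
np.set_printoptions(precision=4,suppress=True)
o=get_obs();print(o['time_s'],np.array(o['tool_pos']))
for t in sys.argv[2:]:
    obs=[];print(t)
    for n in ('scene','side','wrist'):
        save(n,sys.argv[1]+n+'.png')
        r=landmark_of(n,t)
        for x in r[:2]: print('  ',n,round(x['conf'],2),np.round(x['pixel'],1))
        if r and r[0]['conf']>.5: obs.append((n,r[0]['pixel']))
    print(*tri(obs))
    if len(obs)>2: print(*tri(obs[:2]),*tri(obs[1:]),tri([obs[0],obs[2]]))
E
python3 t.py k1 guard_handle
```

```text
4.55 [0.6331 0.021  0.1182]
guard_handle
   scene 0.94 [282.1 230.5]
   side 0.61 [299.2 200.1]
   wrist 0.83 [281.1 255.4]
[0.6338 0.0218 0.098 ] [array([ 0. , -0.3]), array([ 1.5, -0.5]), array([ 3. , -6.6])]
[0.6315 0.0231 0.0953] [array([ 0.7, -0.4]), array([0.6, 0.3])] [0.6317 0.0208 0.1017] [array([ 1.2, -0.8]), array([ 1. , -7.4])] (array([0.6366, 0.021 , 0.1003]), [array([-0.5, -0. ]), array([ 2. , -0.3])])
```

View pics/k1wrist.png

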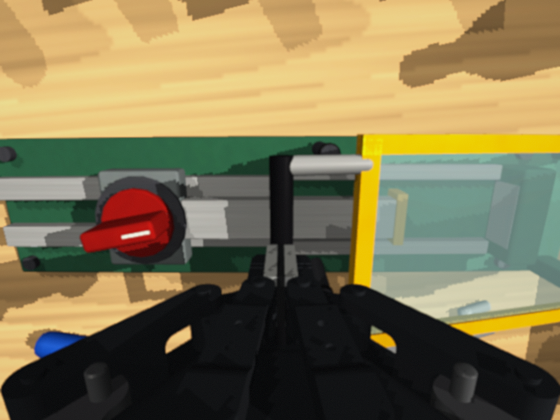

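Call:
servo_tool --pt "0 0 -0.03 0 0 0" --pt "0 0 -0.03 0 0 0" --pt "0 0 -0.03 0 0 0" --pt "0 0 -0.03 0 0 0" --pt "0 0 0.03 0 0 0" --pt "0 0 0.064 0 0 0" --pt "0 0 0.064 0 0 0" --pt "0 0 0.064 0 0 0" --gripper 0.4

```text
time_s: 5.65
tool_pos: [0.6332, 0.021, 0.0991]
tool_rot: [-3.142, -0.0, 3.061]
force: [0.3, -0.5, 0.1]
grip_width: 0.398
gripper_force: 0.0
```

Call:
servo_tool --pt "0 0 0 0 0 0" --pt "0 0 0 0 0 0" --pt "0 0 0 0 0 0" --pt "0 0 0 0 0 0" --pt "0 0 0 0 0 0" --pt "0 0 0 0 0 0" --pt "0 0 0 0 0 0" --pt "0 0 0 0 0 0" --gripper 0 --squeeze 25

```text
time_s: 6.45
tool_pos: [0.6334, 0.0213, 0.0991]
tool_rot: [3.141, 0.001, 3.061]
force: [3.4, 4.1, 0.3]
grip_width: 0.124
gripper_force: 24.9
```

Call:
servo_tool --pt "0 0.0113 -0.0735 0 0 0" --pt "0 0.0284 -0.1419 0 0 0" --pt "0 0.0515 -0.2084 0 0 0" --pt "0 0.0806 -0.2727 0 0 0" --pt "0 0.1153 -0.334 0 0 0" --pt "0 0.1554 -0.392 0 0 0" --pt "0 0.2005 -0.4461 0 0 0" --pt "0 0.2503 -0.4959 0 0 0"

```text
time_s: 7.25
tool_pos: [0.6372, 0.1007, 0.2418]
tool_rot: [3.135, -0.013, 3.065]
force: [6.2, 23.3, -32.4]
grip_width: 0.121
gripper_force: 24.5
```

Call:
servo_tool --pt "0 0.0604 -0.0499 0 0 0" --pt "0 0.1254 -0.0935 0 0 0" --pt "0 0.1944 -0.1304 0 0 0" --pt "0 0.2669 -0.1603 0 0 0" --pt "0 0.3418 -0.1827 0 0 0" --pt "0 0.4188 -0.1976 0 0 0" --pt "0 0.4889 -0.2043 0 0 0" --pt "0 0.5358 -0.2053 0 0 0"

```text
time_s: 8.05
tool_pos: [0.6493, 0.2566, 0.303]
tool_rot: [-3.135, -0.017, 3.062]
force: [-11.1, -2.8, -22.4]
grip_width: 0.121
gripper_force: 24.4
```

```bash
python3 t.py k2 guard_handle
```

```text
8.05 [0.6493 0.2566 0.303 ]
guard_handle
   scene 0.84 [388.7 191.3]
   side 0.61 [254.7  98.3]
   side 0.51 [229.5 153.9]
   wrist 0.85 [281.6 271.1]
[0.6538 0.2547 0.3035] [array([ 0.6, -0.1]), array([0.1, 0.2]), array([-1.5,  0.7])]
[0.654  0.254  0.3039] [array([ 0.3, -0.2]), array([0.2, 0.2])] [0.6538 0.2554 0.3037] [array([-0.1,  0.1]), array([-0.1,  0.6])] (array([0.6538, 0.2545, 0.3026]), [array([0.4, 0.1]), array([-1.8, -0.1])])
```

Call:
servo_tool --pt "0 0 0 0 0 0" --pt "0 0 0 0 0 0" --pt "0 0 0 0 0 0" --pt "0 0 -0.1 0 0 0" --pt "0 0 -0.2 0 0 0" --pt "0 -0.15 -0.2 0 0 0" --pt "0 -0.3 -0.2 0 0 0" --pt "0 -0.5 -0.2 0 0 0" --gripper 0.5

```text
time_s: 9.15
tool_pos: [0.6404, 0.1152, 0.3703]
tool_rot: [-3.141, 0.002, 3.062]
force: [1.1, 0.1, 0.3]
grip_width: 0.5
gripper_force: 0.0
```

Call:
servo_tool --pt "0 -0.15 0.0 0 0 0.09" --pt "0 -0.3 0.1 0 0 0.18" --pt "0 -0.45 0.2 0 0 0.27" --pt "0 -0.63 0.35 0 0 0.36" --pt "0 -0.63 0.5 0 0 0.45" --pt "0 -0.63 0.6 0 0 0.54" --pt "0 -0.63 0.698 0 0 0.63" --pt "0 -0.63 0.698 0 0 0.72"

```text
time_s: 9.95
tool_pos: [0.6239, -0.0723, 0.1561]
tool_rot: [-3.136, -0.004, 1.923]
force: [-0.2, 0.3, 1.1]
grip_width: 0.502
gripper_force: 0.0
```

Call:
servo_tool --pt "0 0 0 0 0 0.09" --pt "0 0 0 0 0 0.172" --pt "0 0 0 0 0 0.172" --pt "0 0 0 0 0 0.172" --pt "0 0 0 0 0 0.172" --pt "0 0 0 0 0 0.172" --pt "0 0 0 0 0 0.172" --pt "0 0 0 0 0 0.172"

```text
time_s: 10.75
tool_pos: [0.6256, -0.0719, 0.16]
tool_rot: [3.142, 0.0, 1.661]
force: [0.2, 0.1, 0.6]
grip_width: 0.501
gripper_force: 0.0
```

```bash
python3 t.py k3 clamp_grip; python3 t.py k4 guard_handle
```

```text
10.75 [ 0.6256 -0.0719  0.16  ]
clamp_grip
   scene 0.56 [242.7 228.4]
   scene 0.32 [320.4 249.5]
   side 0.62 [319.8 227.1]
   side 0.49 [296.6 311.1]
   wrist 0.77 [280.1 229.5]
[ 0.6244 -0.0801  0.0781] [array([ 0.2, -0.7]), array([1.7, 0.2]), array([-1.7, -4.3])]
[ 0.6235 -0.0783  0.0761] [array([ 1. , -0.5]), array([0.9, 0.4])] [ 0.6228 -0.0802  0.0814] [array([ 1.3, -0.3]), array([-3.8, -3. ])] (array([ 0.6263, -0.0817,  0.0783]), [array([-0.6, -0.3]), array([ 0.5, -2. ])])
11.05 [ 0.6256 -0.0719  0.16  ]
guard_handle
   scene 0.65 [388.1 191. ]
   wrist 0.56 [412.8 254.9]
[0.6288 0.134  0.3474] [array([-53. , -28.4]), array([-209.9,  388.7])]
```

View pics/k4wrist.png

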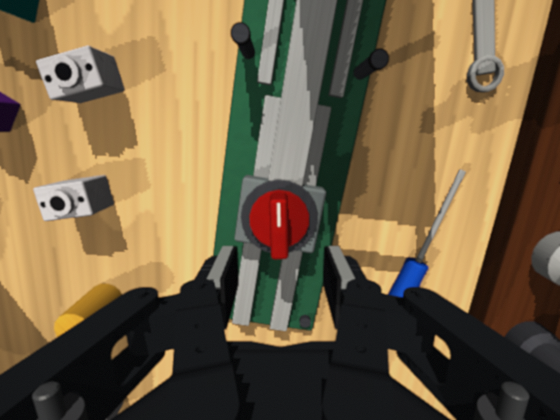

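Call:
servo_tool --pt "-0.0315 -0.002 0.1 0 0 0" --pt "-0.0315 -0.002 0.2 0 0 0" --pt "-0.0315 -0.002 0.25 0 0 0" --pt "-0.0315 -0.002 0.25 0 0 0" --pt "-0.0315 -0.002 0.25 0 0 0" --pt "-0.0315 -0.002 0.25 0 0 0" --pt "-0.0315 -0.002 0.25 0 0 0" --pt "-0.0315 -0.002 0.25 0 0 0"

```text
time_s: 12.15
tool_pos: [0.6261, -0.0814, 0.0858]
tool_rot: [3.14, 0.001, 1.66]
force: [-0.3, 0.6, -0.6]
grip_width: 0.5
gripper_force: 0.0
```

Call:
servo_tool --pt "0 0 0 0 0 0" --pt "0 0 0 0 0 0" --pt "0 0 0 0 0 0" --pt "0 0 0 0 0 0" --pt "0 0 0 0 0 0" --pt "0 0 0 0 0 0" --pt "0 0 0 0 0 0" --pt "0 0 0 0 0 0" --gripper 0 --squeeze 40

```text
time_s: 12.95
tool_pos: [0.6259, -0.0813, 0.085]
tool_rot: [-3.142, -0.0, 1.66]
force: [0.0, 0.0, -0.2]
grip_width: -0.001
gripper_force: 0.0
```

Call:
servo_tool --pt "0 0 0 0 0 -0.09" --pt "0 0 0 0 0 -0.18" --pt "0 0 0 0 0 -0.27" --pt "0 0 0 0 0 -0.36" --pt "0 0 0 0 0 -0.45" --pt "0 0 0 0 0 -0.54" --pt "0 0 0 0 0 -0.63" --pt "0 0 0 0 0 -0.72"

```text
time_s: 13.75
tool_pos: [0.6259, -0.0813, 0.085]
tool_rot: [-3.142, 0.0, 2.797]
force: [-0.7, 0.1, -0.5]
grip_width: -0.003
gripper_force: 0.0
```

Call:
servo_tool --pt "0 0 0 0 0 -0.09" --pt "0 0 0 0 0 -0.171" --pt "0 0 0 0 0 -0.171" --pt "0 0 0 0 0 -0.171" --pt "0 0 0 0 0 -0.171" --pt "0 0 0 0 0 -0.171" --pt "0 0 0 0 0 -0.171" --pt "0 0 0 0 0 -0.171"

```text
time_s: 14.55
tool_pos: [0.6259, -0.0813, 0.085]
tool_rot: [3.142, 0.0, 3.059]
force: [0.3, -0.5, -0.1]
grip_width: -0.002
gripper_force: 0.0
```

Run:
```python
from h import *
a=save('wrist','w5.png');b=save('side','d5.png');s=save('scene','s5.png')
j=np.hstack([cv2.resize(a,(400,300)),cv2.resize(b[160:310,240:400],(400,375))[:300]])
j2=cv2.resize(s[120:300,180:420],(800,600))
cv2.imwrite('pics/j5.png',np.vstack([j,j2[100:400]])[:,:,::-1])
```

View pics/j5.png

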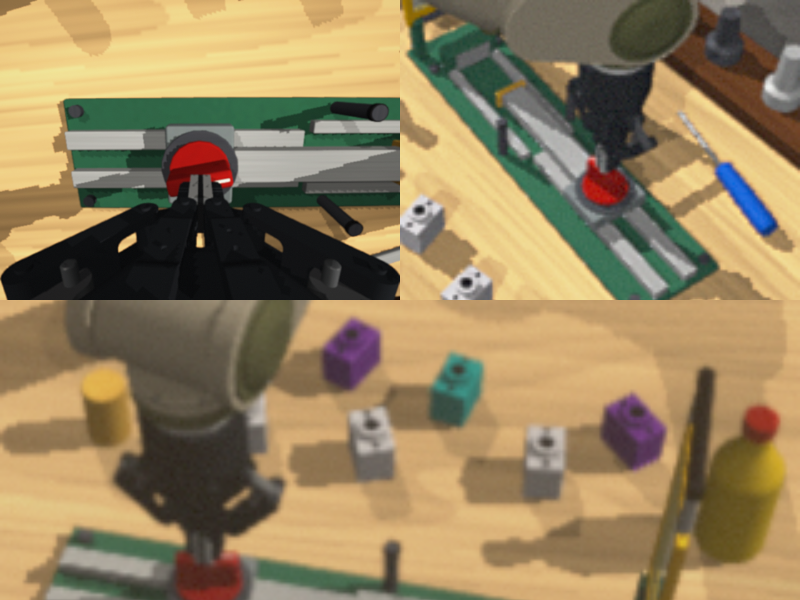

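Run:
```python
from h import *
p=np.array(get_obs()['tool_pos'])
for n in('scene','side','wrist'):
    print(n,[np.round(proj(n,p+[0,0,-d])).tolist() for d in (-.02,0,.01,.025)], 'knob top',np.round(proj(n,np.array([.625,-.082,.082]))))
    im=cv2.imread('pics/'+{'scene':'s5','side':'d5','wrist':'w5'}[n]+'.png')
    q=proj(n,p).astype(int); c=cv2.resize(im[q[1]-35:q[1]+35,q[0]-35:q[0]+35],(400,400),interpolation=cv2.INTER_CUBIC)
    for d,col in((0,(0,255,0)),(.025,(255,255,0))):
        u=proj(n,p+[0,0,-d]); u=((u-q+35)*400/70).astype(int); cv2.circle(c,tuple(int(v) for v in u),4,col,-1)
    cv2.imwrite(f'pics/z{n}.png',c)
cv2.imwrite('pics/z.png',np.hstack([cv2.resize(cv2.imread(f'pics/z{n}.png'),(266,266)) for n in('scene','side','wrist')]))
```

```text
scene [[242.0, 222.0], [242.0, 226.0], [242.0, 229.0], [243.0, 232.0]] knob top [242. 227.]
side [[323.0, 221.0], [322.0, 226.0], [322.0, 228.0], [322.0, 231.0]] knob top [322. 227.]
wrist [[283.0, 282.0], [283.0, 263.0], [283.0, 255.0], [283.0, 245.0]] knob top [281. 259.]
```

View pics/z.png

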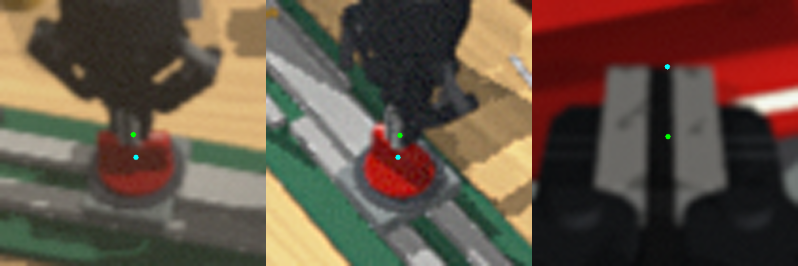

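Call:
servo_tool --pt "0 0 0.004 0 0 0" --pt "0 0 0.008 0 0 0" --pt "0 0 0.012 0 0 0" --pt "0 0 0.016 0 0 0" --pt "0 0 0.02 0 0 0" --pt "0 0 0.02 0 0 0" --pt "0 0 0.02 0 0 0" --pt "0 0 0.02 0 0 0"

```text
time_s: 15.5
tool_pos: [0.6261, -0.0814, 0.0827]
tool_rot: [-3.141, 0.003, 3.06]
force: [-9.4, 2.2, 25.7]
grip_width: -0.001
gripper_force: 13.0
```

Call:
servo_tool --pt "0 0 -0.06 0 0 0" --pt "0 0 -0.12 0 0 0.09" --pt "0 0 -0.12 0 0 0.18" --pt "0 0 -0.12 0 0 0.27" --pt "0 0 -0.12 0 0 0.36" --pt "0 0 -0.12 0 0 0.45" --pt "0 0 -0.12 0 0 0.54" --pt "0 0 -0.12 0 0 0.63" --gripper 0.5

```text
time_s: 16.3
tool_pos: [0.6258, -0.0813, 0.1148]
tool_rot: [-3.141, -0.0, 2.064]
force: [0.1, -0.8, 0.4]
grip_width: 0.502
gripper_force: 0.0
```

Call:
servo_tool --pt "0 0 0 0 0 0.09" --pt "0 0 0 0 0 0.18" --pt "0 0 0 0 0 0.26" --pt "0 0 0.04 0 0 0.26" --pt "0 0 0.08 0 0 0.26" --pt "0 0 0.12 0 0 0.26" --pt "0 0 0.15 0 0 0.26" --pt "0 0 0.163 0 0 0.26"

```text
time_s: 17.1
tool_pos: [0.6253, -0.0812, 0.0645]
tool_rot: [-3.14, -0.001, 1.663]
force: [0.6, -0.7, -0.8]
grip_width: 0.497
gripper_force: 0.0
```

Call:
servo_tool --pt "0 0 0 0 0 0" --pt "0 0 0 0 0 0" --pt "0 0 0 0 0 0" --pt "0 0 0 0 0 0" --pt "0 0 0 0 0 0" --pt "0 0 0 0 0 0" --pt "0 0 0 0 0 0" --pt "0 0 0 0 0 0" --gripper 0 --squeeze 40

```text
time_s: 17.9
tool_pos: [0.6254, -0.0814, 0.0664]
tool_rot: [-3.141, 0.0, 1.662]
force: [-4.9, 0.3, 3.3]
grip_width: 0.151
gripper_force: 41.1
```

Call:
servo_tool --pt "0 0 0 0 0 -0.09" --pt "0 0 0 0 0 -0.18" --pt "0 0 0 0 0 -0.27" --pt "0 0 0 0 0 -0.36" --pt "0 0 0 0 0 -0.45" --pt "0 0 0 0 0 -0.54" --pt "0 0 0 0 0 -0.63" --pt "0 0 0 0 0 -0.72"

```text
time_s: 18.7
tool_pos: [0.625, -0.0815, 0.0665]
tool_rot: [-3.141, -0.002, 2.798]
force: [-8.0, -2.0, 3.8]
grip_width: 0.154
gripper_force: 41.3
```

Call:
servo_tool --pt "0 0 0 0 0 -0.09" --pt "0 0 0 0 0 -0.175" --pt "0 0 0 0 0 -0.175" --pt "0 0 0 0 0 -0.175" --pt "0 0 0 0 0 -0.175" --pt "0 0 0 0 0 -0.175" --pt "0 0 0 0 0 -0.175" --pt "0 0 0 0 0 -0.175"

```text
time_s: 19.5
tool_pos: [0.6251, -0.0816, 0.0665]
tool_rot: [-3.141, -0.002, 3.068]
force: [-6.8, -1.1, 3.9]
grip_width: 0.154
gripper_force: 41.3
```

Call:
servo_tool --pt "0 -0.05 0 0 0 0" --pt "0 -0.1 0 0 0 0" --pt "0 -0.15 0 0 0 0" --pt "0 -0.2 0 0 0 0" --pt "0 -0.25 0 0 0 0" --pt "0 -0.295 0 0 0 0" --pt "0 -0.295 0 0 0 0" --pt "0 -0.295 0 0 0 0"

```text
time_s: 20.3
tool_pos: [0.6183, -0.1704, 0.0665]
tool_rot: [-3.141, -0.002, 3.067]
force: [-8.2, -0.2, 4.5]
grip_width: 0.151
gripper_force: 41.6
```

Call:
servo_tool --pt "0 0 0 0 0 0" --pt "0 0 0 0 0 0" --pt "0 0 0 0 0 0" --pt "0 0 -0.15 0 0 0" --pt "0 0 -0.3 0 0 0" --pt "0 0 -0.45 0 0 0" --pt "0 0 -0.5 0 0 0" --pt "0 0 -0.5 0 0 0" --gripper 0.5

```text
time_s: 21.1
tool_pos: [0.6203, -0.1698, 0.219]
tool_rot: [-3.14, 0.006, 3.068]
force: [-0.2, -0.7, -0.8]
grip_width: 0.5
gripper_force: 0.0
```

```bash
cat > v.py <<'E'
from h import *
import sys
np.set_printoptions(precision=4,suppress=True)
o=get_obs();print(o['time_s'],o['tool_pos'],o['tool_rot'])
C={n:get_calibration(n) for n in('scene','side','wrist')}
I={n:save(n,sys.argv[1]+n+'.png') for n in C}
for n in C:
    for t in ('clamp_grip','guard_handle','seat','stop_face','guard_hinge'):
        for r in landmark_of(n,t)[:1]:
            print(n,t,round(r['conf'],2),np.round(r['pixel'],1), onz('wrist',r['pixel'],{'clamp_grip':.077,'seat':.012,'stop_face':.035}.get(t,.071),C[n]) if n=='wrist' else '')
T={n:[r for r in trace(n,'block1') if r['conf']>.3] for n in C}
for n in C:
    for r in T[n]:
        m=np.array(r['pixels']); col=np.median(I[n][m],axis=0).astype(int); sat=int(col.max()-col.min()); ys,xs=np.nonzero(m)
        print(n,round(r['conf'],2),np.round(r['bbox']).astype(int),sat,'ctr z.02',onz(n,(xs.mean(),ys.mean()),.022,C[n])[:2])
import pickle;pickle.dump((C,T,I),open('last.pkl','wb'))
E
python3 v.py v1
```

```text
21.1 [ 0.6203 -0.1698  0.219 ] [-3.1395  0.0058  3.068 ]
scene clamp_grip 0.68 [208.9 225.6] 
scene guard_handle 0.72 [392.5 190.4] 
scene seat 0.84 [347.3 261.3] 
scene stop_face 0.74 [287.6 244.6] 
side clamp_grip 0.79 [341.1 250.8] 
side seat 0.63 [268.6 185.9] 
side stop_face 0.89 [302.9 214. ] 
side guard_hinge 0.95 [258.9 165.1] 
wrist stop_face 0.63 [460.6 192.2] [0.637  0.0261 0.035 ]
wrist guard_hinge 0.43 [235.2  25.5] [ 0.4674 -0.1989  0.071 ]
scene 0.63 [159 166 177 189] 24 ctr z.02 [ 0.4335 -0.3423]
scene 0.62 [275 156 296 175] 41 ctr z.02 [ 0.3417 -0.0102]
scene 0.56 [249 175 260 196] 19 ctr z.02 [ 0.4292 -0.0892]
scene 0.54 [339 188 350 212] 21 ctr z.02 [0.4445 0.1668]
scene 0.51 [283 181 297 204] 21 ctr z.02 [0.4433 0.0187]
scene 0.51 [359 179 379 198] 32 ctr z.02 [0.4008 0.2407]
scene 0.49 [309 164 325 186] 52 ctr z.02 [0.371  0.0854]
side 0.87 [212 267 231 285] 58 ctr z.02 [ 0.3392 -0.0085]
side 0.76 [256 265 282 290] 5 ctr z.02 [ 0.4279 -0.0876]
side 0.74 [204 238 224 259] 96 ctr z.02 [0.3702 0.0866]
side 0.7 [212 210 229 230] 6 ctr z.02 [0.4421 0.1669]
side 0.68 [188 202 203 219] 59 ctr z.02 [0.3992 0.242 ]
side 0.65 [320 340 345 367] 3 ctr z.02 [ 0.4256 -0.3421]
side 0.61 [240 241 259 263] 2 ctr z.02 [0.4431 0.0209]
wrist 0.92 [435   0 492  38] 11 ctr z.02 [0.4572 0.0206]
wrist 0.81 [334   3 374  28] 18 ctr z.02 [ 0.4485 -0.0879]
wrist 0.57 [ 66   0 121  44] 6 ctr z.02 [ 0.4365 -0.3453]
```

View pics/v1wrist.png

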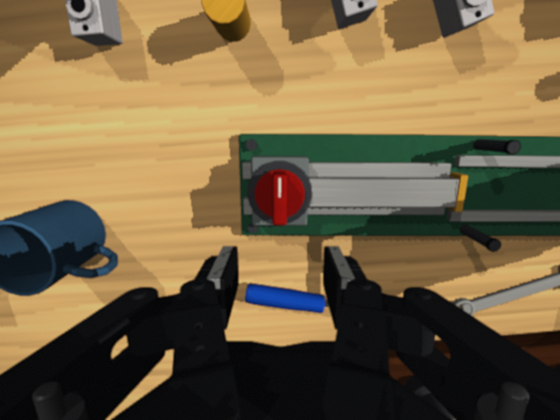

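Call:
servo_tool --pt "0.1 0.12 0 0 0 0.09" --pt "0.2 0.24 0 0 0 0.18" --pt "0.3 0.36 0 0 0 0.27" --pt "0.4 0.5 0 0 0 0.36" --pt "0.5 0.62 0 0 0 0.45" --pt "0.6 0.75 0 0 0 0.54" --pt "0.672 0.9 0 0 0 0.63" --pt "0.672 1.0 0 0 0 0.72" --gripper 0.8

```text
time_s: 22.95
tool_pos: [0.4384, 0.1451, 0.2167]
tool_rot: [3.141, -0.0, 1.944]
force: [-0.2, 0.3, -0.3]
grip_width: 0.8
gripper_force: 0.0
```

```bash
python3 -c "
from h import *
print(get_obs()['tool_pos'],delta([.443,.167,.16],1.58))"
```

```text
[0.43838906 0.14506557 0.21668775] [ 6.250e-02  4.090e-02  1.890e-01  2.000e-04 -1.000e-04  2.314e-01]
```

Call:
servo_tool --pt "0.03 0.02 0.09 0 0 0.09" --pt "0.0625 0.041 0.189 0 0 0.18" --pt "0.0625 0.041 0.189 0 0 0.231" --pt "0.0625 0.041 0.189 0 0 0.231" --pt "0.0625 0.041 0.189 0 0 0.231" --pt "0.0625 0.041 0.189 0 0 0.231" --pt "0.0625 0.041 0.189 0 0 0.231" --pt "0.0625 0.041 0.189 0 0 0.231"

```text
time_s: 23.75
tool_pos: [0.4451, 0.165, 0.1597]
tool_rot: [3.141, -0.0, 1.586]
force: [-0.7, -0.3, -0.4]
grip_width: 0.797
gripper_force: 0.0
```

```bash
cat > f.py <<'E'
from h import *
import sys
np.set_printoptions(precision=4,suppress=True)
fn,bx,by,z0=sys.argv[1],*map(float,sys.argv[2:5])
o=get_obs();print(o['time_s'],o['tool_pos'],o['tool_rot'])
c=get_calibration('wrist');save('wrist',fn)
T=trace('wrist','block1'); p=proj('wrist',np.array([bx,by,z0+.03]),c)
g=min(T,key=lambda r:np.hypot((r['bbox'][0]+r['bbox'][2])/2-p[0],(r['bbox'][1]+r['bbox'][3])/2-p[1]))
print(round(g['conf'],2),g['bbox'],p)
L=[r for r in landmark_of('wrist','block1')]; print([np.round(r['pixel']).tolist() for r in L[:3]])
for dz in map(float,sys.argv[5:] or ['0']):
    x,s=fit([('wrist',np.array(g['pixels']),c)],[BLK[:8],BLK[8:]],[bx,by,0.1],z=z0+dz); print(dz,x,round(s,3))
E
python3 f.py w6.png .443 .167 0 0 .02 -.02
```

```text
23.75 [0.4451 0.165  0.1597] [ 3.1409 -0.0001  1.5856]
0.57 [253.2, 174.8, 305.8, 218.2] [278.34   198.4748]
[[234.0, 116.0], [278.0, 316.0], [281.0, 190.0]]
0.0 [0.4443 0.1683 0.0456] 0.955
0.02 [0.4446 0.1734 0.0155] 0.824
-0.02 [0.4444 0.1637 0.0444] 0.915
```

View pics/w6.png

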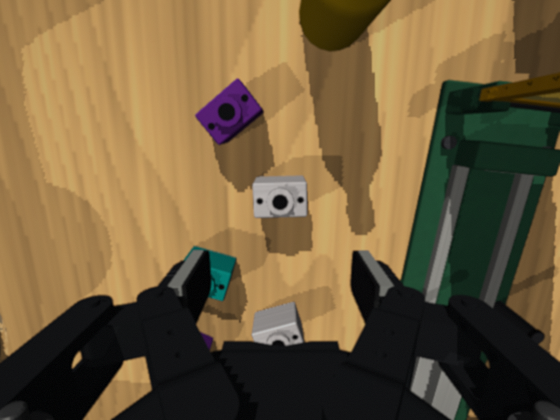

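```bash
python3 -c "
from h import *
c=get_calibration('wrist');p=np.array(get_obs()['tool_pos']);print(c['K'][0][0],c['k1'],-np.array(c['R']).T@c['t']-p)
for d in (-.02,0,.012,.025):print(d,[np.round(proj('wrist',p+[s*.034,0,-d],c)).tolist() for s in(-1,1)])
print(delta([.4443,.1683,.022],1.60))"
```

```text
303.9787313233676 -0.02728972290359238 [-0.00134698  0.06428348  0.14140876]
-0.02 [[204.0, 278.0], [358.0, 280.0]]
0 [[214.0, 259.0], [348.0, 261.0]]
0.012 [[218.0, 250.0], [344.0, 252.0]]
0.025 [[223.0, 241.0], [339.0, 243.0]]
[ 1.080e-02 -2.500e-03  4.584e-01  2.000e-04 -0.000e+00 -9.300e-03]
```

Call:
servo_tool --pt "0.011 -0.002 0.15 0 0 -0.009" --pt "0.011 -0.002 0.3 0 0 -0.009" --pt "0.011 -0.002 0.4 0 0 -0.009" --pt "0.011 -0.002 0.44 0 0 -0.009" --pt "0.011 -0.002 0.46 0 0 -0.009" --pt "0.011 -0.002 0.479 0 0 -0.009" --pt "0.011 -0.002 0.479 0 0 -0.009" --pt "0.011 -0.002 0.479 0 0 -0.009"

```text
time_s: 24.7
tool_pos: [0.4447, 0.1685, 0.0163]
tool_rot: [3.14, -0.0, 1.6]
force: [0.5, -0.3, 0.7]
grip_width: 0.8
gripper_force: 0.0
```

Call:
servo_tool --pt "0 0 0 0 0 0" --pt "0 0 0 0 0 0" --pt "0 0 0 0 0 0" --pt "0 0 0 0 0 0" --pt "0 0 0 0 0 0" --pt "0 0 0 0 0 0" --pt "0 0 0 0 0 0" --pt "0 0 0 0 0 0" --gripper 0.3 --squeeze 50

```text
time_s: 25.5
tool_pos: [0.4447, 0.1685, 0.0165]
tool_rot: [3.14, -0.0, 1.6]
force: [-0.2, -0.6, 5.9]
grip_width: 0.553
gripper_force: 51.9
```

Call:
servo_tool --pt "0 0 -0.05 0 0 0" --pt "0 0 -0.15 0 0 0" --pt "0 0 -0.3 0 0 0" --pt "0 0 -0.42 0 0 0" --pt "0 0 -0.42 0 0 0" --pt "0 0 -0.42 0 0 0" --pt "0 0 -0.42 0 0 0" --pt "0 0 -0.42 0 0 0"

```text
time_s: 26.3
tool_pos: [0.4437, 0.1683, 0.1405]
tool_rot: [-3.139, 0.0, 1.599]
force: [-0.7, -0.5, -1.8]
grip_width: 0.549
gripper_force: 52.1
```

```bash
python3 f.py w7.png .444 .168 .126; python3 -c "
from h import *
print(get_obs()['grip_width'],get_obs()['gripper_force'])"
```

```text
26.3 [0.4437 0.1683 0.1405] [-3.1388  0.0003  1.5995]
0.78 [254.4, 312.8, 302.6, 345.3] [281.5574 274.9665]
[[233.0, 115.0], [279.0, 246.0], [208.0, 273.0]]
0.0 [0.4356 0.1621 1.6652] 0.392
0.548580837791103 52.05620348453522
```

View pics/w7.png

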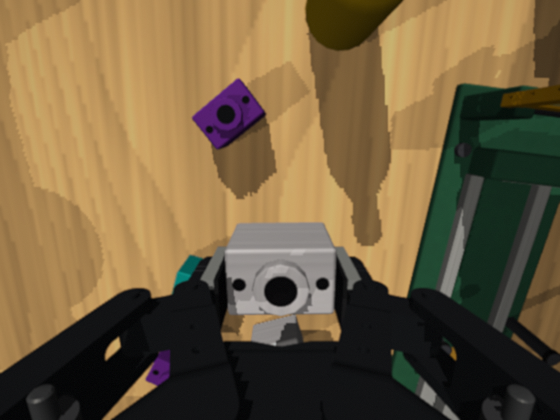

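Call:
servo_tool --pt "-0.05 0.1 -0.1 0 0 0.03" --pt "-0.1 0.2 -0.2 0 0 0.07" --pt "-0.15 0.32 -0.265 0 0 0.07" --pt "-0.2 0.44 -0.265 0 0 0.07" --pt "-0.247 0.56 -0.265 0 0 0.07" --pt "-0.247 0.667 -0.265 0 0 0.07" --pt "-0.247 0.667 -0.265 0 0 0.07" --pt "-0.247 0.667 -0.265 0 0 0.07"

```text
time_s: 27.25
tool_pos: [0.6464, 0.1, 0.2199]
tool_rot: [-3.139, 0.0, 1.489]
force: [-0.3, 0.1, -1.0]
grip_width: 0.547
gripper_force: 52.4
```

```bash
cat > r.py <<'E'
from h import *
np.set_printoptions(precision=4,suppress=True,linewidth=150)
o=get_obs();print(o['time_s'],o['tool_pos'],o['tool_rot'],o['grip_width'])
c=get_calibration('wrist');im=save('wrist','w8.png')
fx,fy,th=.6369,.0675,-.080
ex=np.array([np.cos(th),np.sin(th),0]);ey=np.array([-np.sin(th),np.cos(th),0])
def ortho(z,xs,ys):
    m=np.array([[proj('wrist',np.array([fx,fy,0])+x*ex+y*ey+[0,0,z],c) for x in xs] for y in ys],np.float32)
    return cv2.remap(im,m[...,0],m[...,1],cv2.INTER_LINEAR)
xs=np.arange(-.075,.0751,.0005); ys=np.arange(.0,.22,.001)
a=ortho(.022,xs,ys); b=ortho(.012,xs,ys)
cv2.imwrite('pics/o.png',cv2.resize(np.hstack([a[::-1],b[::-1]])[:,:,::-1],(800,440)))
for y in (.05,.07,.09,.11,.125):
    i=np.argmin(abs(ys-y)); r=a[i-3:i+4].astype(float).mean(0); 
    g=np.gradient(cv2.GaussianBlur(r.sum(1).reshape(1,-1),(0,0),1.5)[0]); k=[j for j in range(3,len(g)-3) if abs(g[j])==abs(g[j-3:j+4]).max() and abs(g[j])>8]
    print(y,[(round(xs[j]*1000,1),int(g[j])) for j in k])
for t,z in (('seat',.012),('guard_hinge',.071)):
    for r in landmark_of('wrist',t)[:1]: print(t,r['conf'],onz('wrist',r['pixel'],z,c))
E
python3 r.py
```

```text
27.25 [0.6464 0.1    0.2199] [-3.1394  0.0001  1.4894] 0.5471873358247283
0.05 [(np.float64(-58.0), -48), (np.float64(-38.5), 42), (np.float64(-26.5), -55), (np.float64(25.0), 26), (np.float64(37.0), -28), (np.float64(57.5), 18), (np.float64(64.5), 10)]
0.07 [(np.float64(-58.0), -47), (np.float64(-38.0), 45), (np.float64(-30.0), -30), (np.float64(-26.5), -30), (np.float64(25.0), 25), (np.float64(37.5), -29), (np.float64(58.0), 18), (np.float64(64.5), 8)]
0.09 [(np.float64(-58.0), -44), (np.float64(-38.5), 36), (np.float64(-36.0), -19), (np.float64(-26.5), -28), (np.float64(25.0), 25), (np.float64(37.0), -30), (np.float64(57.5), 19), (np.float64(65.0), 8)]
0.11 [(np.float64(-58.0), -43), (np.float64(-38.5), 23), (np.float64(-26.5), -30), (np.float64(25.0), 27), (np.float64(37.0), -29), (np.float64(57.5), 20), (np.float64(64.5), 9), (np.float64(73.5), 15)]
0.125 [(np.float64(-58.0), -44), (np.float64(-42.5), -10), (np.float64(-38.0), 25), (np.float64(-27.0), -28), (np.float64(25.0), 27), (np.float64(37.0), -29), (np.float64(43.5), 15), (np.float64(54.5), -11), (np.float64(57.5), 15), (np.float64(64.5), 9), (np.float64(71.5), 34)]
seat 0.97 [0.6459 0.1945 0.012 ]
guard_hinge 0.81 [0.6496 0.2501 0.071 ]
```

View pics/o.png

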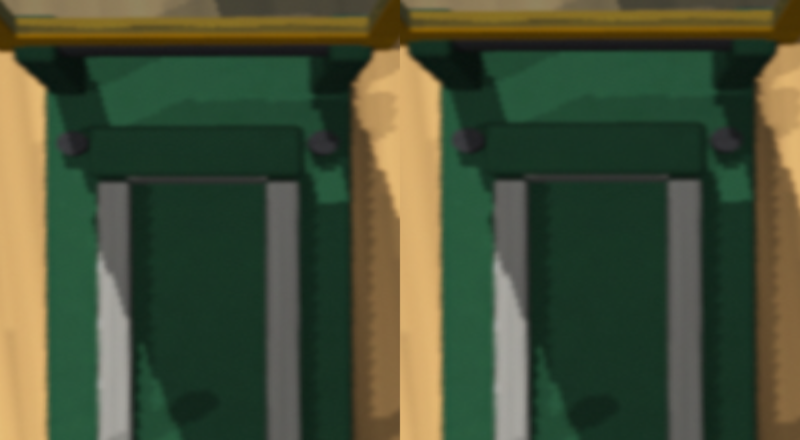

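Call:
servo_tool --pt "0.1 -0.0256 0.05 0 0 0" --pt "0.2 -0.0256 0.15 0 0 0" --pt "0.2625 -0.0256 0.27 0 0 0" --pt "0.2625 -0.0256 0.4 0 0 0" --pt "0.2625 -0.0256 0.5 0 0 0" --pt "0.2625 -0.0256 0.57 0 0 0" --pt "0.2625 -0.0256 0.57 0 0 0" --pt "0.2625 -0.0256 0.57 0 0 0"

```text
time_s: 28.2
tool_pos: [0.6453, 0.1794, 0.0513]
tool_rot: [3.141, -0.0, 1.49]
force: [0.2, -0.7, -0.7]
grip_width: 0.551
gripper_force: 52.4
```

Call:
servo_tool --pt "0 0 0.02 0 0 0" --pt "0 0 0.035 0 0 0" --pt "0 0 0.05 0 0 0" --pt "0 0 0.06 0 0 0" --pt "0 0 0.066 0 0 0" --pt "0 0 0.066 0 0 0" --pt "0 0 0.066 0 0 0" --pt "0 0 0.066 0 0 0"

```text
time_s: 29.0
tool_pos: [0.6453, 0.1792, 0.0306]
tool_rot: [3.141, -0.0, 1.49]
force: [0.2, -0.2, -1.9]
grip_width: 0.551
gripper_force: 52.4
```

Call:
servo_tool --pt "0 0 0 0 0 0" --pt "0 0 0 0 0 0" --pt "0 0 0 0 0 0" --pt "0 0 -0.1 0 0 0" --pt "0 0 -0.25 0 0 0" --pt "0 0 -0.4 0 0 0" --pt "-0.1 -0.1 -0.45 0 0 0" --pt "-0.2 -0.2 -0.45 0 0 0" --gripper 0.7

```text
time_s: 29.8
tool_pos: [0.5811, 0.124, 0.1683]
tool_rot: [3.135, -0.0, 1.491]
force: [0.0, -0.4, -0.3]
grip_width: 0.693
gripper_force: 0.0
```

Call:
servo_tool --pt "-0.1 -0.12 0 0 0 -0.05" --pt "-0.2 -0.24 0 0 0 -0.1" --pt "-0.3 -0.36 0 0 0 -0.18" --pt "-0.3825 -0.431 0 0 0 -0.261" --pt "-0.3825 -0.431 0 0 0 -0.261" --pt "-0.3825 -0.431 0 0 0 -0.261" --pt "-0.3825 -0.431 0 0 0 -0.261" --pt "-0.3825 -0.431 0 0 0 -0.261" --gripper 0.8

```text
time_s: 30.6
tool_pos: [0.443, 0.0209, 0.1653]
tool_rot: [3.141, 0.0, 1.9]
force: [0.7, 0.2, 0.3]
grip_width: 0.8
gripper_force: 0.0
```

```bash
cat >> f.py <<'E'
print('next',delta([x[0],x[1],.016],np.pi/2+(x[2]+np.pi/2)%np.pi-np.pi/2))
E
python3 f.py w9.png .4425 .0203 0
python3 - <<'E'
from h import *
np.set_printoptions(precision=4,suppress=True)
C={n:get_calibration(n) for n in('scene','side')}
F=np.array([.6362,.0675]);ey=np.array([.0799,.9968])
for n in C:
    im=save(n,'v9'+n+'.png')
    for r in trace(n,'block1'):
        if r['conf']<.3: continue
        m=np.array(r['pixels']);ys,xs=np.nonzero(m);X=onz(n,(xs.mean(),ys.mean()),.034,C[n])[:2];
        if X[0]>.55: print(n,round(r['conf'],2),X, fit([(n,m,C[n])],[BLK[:8],BLK[8:]],[*X,-.08],z=.012))
        else: print(n,onz(n,(xs.mean(),ys.mean()),.022,C[n])[:2])
E
```

```text
30.6 [0.443  0.0209 0.1653] [3.1414 0.     1.8997]
0.69 [257.0, 176.9, 313.9, 218.0] [280.3922 199.8738]
[[179.0, 191.0], [539.0, 108.0], [233.0, 104.0]]
0.0 [0.4442 0.0215 0.3104] 0.955
next [ 0.0006  0.0058  0.4973 -0.0002 -0.0001  0.012 ]
scene [0.4439 0.0192]
scene [0.4003 0.2417]
scene 0.68 [0.6435 0.1776] (array([ 0.642 ,  0.1775, -0.0488]), np.float64(0.8666270313119302))
scene [ 0.4292 -0.0892]
scene [0.3699 0.0844]
scene [ 0.4317 -0.3424]
scene [ 0.3441 -0.0127]
side [ 0.4283 -0.0876]
side [ 0.4254 -0.3422]
side 0.83 [0.6428 0.177 ] (array([ 0.6433,  0.1781, -0.1793]), np.float64(0.8985973787077489))
side [0.3994 0.241 ]
side [ 0.3404 -0.0092]
side [0.3708 0.0866]
side [0.4427 0.0199]
```

Call:
servo_tool --pt "0.0006 0.0058 0.15 0 0 0.012" --pt "0.0006 0.0058 0.3 0 0 0.012" --pt "0.0006 0.0058 0.4 0 0 0.012" --pt "0.0006 0.0058 0.45 0 0 0.012" --pt "0.0006 0.0058 0.48 0 0 0.012" --pt "0.0006 0.0058 0.4973 0 0 0.012" --pt "0.0006 0.0058 0.4973 0 0 0.012" --pt "0.0006 0.0058 0.4973 0 0 0.012"

```text
time_s: 31.75
tool_pos: [0.4444, 0.0211, 0.0168]
tool_rot: [3.14, 0.001, 1.881]
force: [-0.1, -0.2, 0.0]
grip_width: 0.799
gripper_force: 0.0
```

Call:
servo_tool --pt "0 0 0 0 0 0" --pt "0 0 0 0 0 0" --pt "0 0 0 0 0 0" --pt "0 0 0 0 0 0" --pt "0 0 0 0 0 0" --pt "0 0 -0.1 0 0 0" --pt "0 0 -0.25 0 0 0" --pt "0 0 -0.42 0 0 0" --gripper 0.3 --squeeze 50

```text
time_s: 32.55
tool_pos: [0.4431, 0.0213, 0.1425]
tool_rot: [-3.14, -0.001, 1.881]
force: [1.9, 0.1, -2.0]
grip_width: 0.545
gripper_force: 52.5
```

Call:
servo_tool --pt "0.03 0.12 0 0 0 0.06" --pt "0.06 0.24 0 0 0 0.12" --pt "0.09 0.36 0 0 0 0.18" --pt "0.12 0.48 0 0 0 0.248" --pt "0.15 0.6 0 0 0 0.248" --pt "0.191 0.755 0 0 0 0.248" --pt "0.191 0.755 0 0 0 0.248" --pt "0.191 0.755 0 0 0 0.248"

```text
time_s: 33.35
tool_pos: [0.642, 0.1452, 0.1403]
tool_rot: [-3.14, 0.0, 1.492]
force: [-0.3, -0.4, -1.1]
grip_width: 0.551
gripper_force: 52.7
```

```bash
cat > p.py <<'E'
from h import *
import sys
np.set_printoptions(precision=4,suppress=True)
y=float(sys.argv[1]);z=float(sys.argv[2]) if len(sys.argv)>2 else .029
print(get_obs()['grip_width'],delta([.6362+y*.0799,.0675+y*.9968,z],1.491))
E
python3 p.py .078
```

```text
0.55104028054459 [ 0.0004  0.0018  0.3712 -0.0009  0.0002  0.0007]
```

Call:
servo_tool --pt "0 0.002 0.08 0 0 0" --pt "0 0.002 0.16 0 0 0" --pt "0 0.002 0.24 0 0 0" --pt "0 0.002 0.3 0 0 0" --pt "0 0.002 0.33 0 0 0" --pt "0 0.002 0.35 0 0 0" --pt "0 0.002 0.375 0 0 0" --pt "0 0.002 0.375 0 0 0"

```text
time_s: 34.15
tool_pos: [0.643, 0.1446, 0.0291]
tool_rot: [3.141, -0.0, 1.491]
force: [0.6, 0.6, -1.1]
grip_width: 0.552
gripper_force: 53.2
```

Call:
servo_tool --pt "0 0 0 0 0 0" --pt "0 0 0 0 0 0" --pt "0 0 0 0 0 0" --pt "0 0 -0.1 0 0 0" --pt "0 0 -0.25 0 0 0" --pt "0 0 -0.4 0 0 0" --pt "-0.1 -0.1 -0.45 0 0 0" --pt "-0.2 -0.2 -0.45 0 0 0" --gripper 0.7

```text
time_s: 34.95
tool_pos: [0.5787, 0.0894, 0.1666]
tool_rot: [3.135, -0.0, 1.493]
force: [1.0, -1.4, 0.3]
grip_width: 0.7
gripper_force: 0.0
```

Call:
servo_tool --pt "-0.12 -0.1 0 0 0 -0.05" --pt "-0.24 -0.2 0 0 0 -0.1" --pt "-0.36 -0.3 0 0 0 -0.15" --pt "-0.48 -0.4 0 0 0 -0.19" --pt "-0.58 -0.448 0 0 0 -0.19" --pt "-0.634 -0.448 0 0 0 -0.19" --pt "-0.634 -0.448 0 0 0 -0.19" --pt "-0.634 -0.448 0 0 0 -0.19" --gripper 0.8

```text
time_s: 35.75
tool_pos: [0.4292, -0.089, 0.1638]
tool_rot: [3.141, -0.0, 1.789]
force: [0.2, 0.4, 0.7]
grip_width: 0.8
gripper_force: 0.0
```

```bash
python3 f.py w10.png .4288 -.0885 0
```

```text
35.75 [ 0.4292 -0.089   0.1638] [ 3.1412 -0.      1.7889]
0.98 [255.7, 179.9, 309.5, 218.0] [280.6261 199.0912]
[[209.0, 92.0], [282.0, 197.0]]
0.0 [ 0.43   -0.0877  0.2237] 0.966
next [ 0.0017  0.0026  0.4923  0.     -0.0001 -0.0023]
```

Call:
servo_tool --pt "0.0017 0.0026 0.15 0 0 -0.002" --pt "0.0017 0.0026 0.3 0 0 -0.002" --pt "0.0017 0.0026 0.4 0 0 -0.002" --pt "0.0017 0.0026 0.45 0 0 -0.002" --pt "0.0017 0.0026 0.48 0 0 -0.002" --pt "0.0017 0.0026 0.4923 0 0 -0.002" --pt "0.0017 0.0026 0.4923 0 0 -0.002" --pt "0.0017 0.0026 0.4923 0 0 -0.002"

```text
time_s: 36.7
tool_pos: [0.4302, -0.0886, 0.0167]
tool_rot: [3.14, 0.001, 1.793]
force: [0.2, -0.2, 0.7]
grip_width: 0.802
gripper_force: 0.0
```

Call:
servo_tool --pt "0 0 0 0 0 0" --pt "0 0 0 0 0 0" --pt "0 0 0 0 0 0" --pt "0 0 0 0 0 0" --pt "0 0 0 0 0 0" --pt "0 0 -0.1 0 0 0" --pt "0 0 -0.25 0 0 0" --pt "0 0 -0.42 0 0 0" --gripper 0.3 --squeeze 50

```text
time_s: 37.5
tool_pos: [0.4289, -0.0882, 0.1422]
tool_rot: [-3.14, -0.002, 1.793]
force: [1.9, -0.3, -1.9]
grip_width: 0.552
gripper_force: 53.0
```

Call:
servo_tool --pt "0.07 0.12 0 0 0 0.06" --pt "0.14 0.24 0 0 0 0.12" --pt "0.22 0.36 0 0 0 0.192" --pt "0.3 0.49 0 0 0 0.192" --pt "0.38 0.62 0 0 0 0.192" --pt "0.45 0.74 0 0 0 0.192" --pt "0.493 0.828 0 0 0 0.192" --pt "0.493 0.828 0 0 0 0.192"

```text
time_s: 38.3
tool_pos: [0.6409, 0.1128, 0.1402]
tool_rot: [3.141, -0.001, 1.494]
force: [-0.7, -0.6, -1.8]
grip_width: 0.55
gripper_force: 53.1
```

```bash
python3 p.py .044
```

```text
0.5501202454288429 [-0.0052 -0.0038  0.3706  0.0002 -0.0003  0.0018]
```

Call:
servo_tool --pt "0 0 0.08 0 0 0" --pt "0 0 0.16 0 0 0" --pt "0 0 0.24 0 0 0" --pt "0 0 0.25 0 0 0" --pt "0 0 0.25 0 0 0" --pt "0 0 0.25 0 0 0" --pt "0 0 0.25 0 0 0" --pt "0 0 0.25 0 0 0"

```text
time_s: 39.1
tool_pos: [0.6398, 0.1104, 0.067]
tool_rot: [3.14, -0.0, 1.491]
force: [0.0, -0.4, -2.1]
grip_width: 0.55
gripper_force: 53.0
```

```bash
python3 p.py .044
```

```text
0.5503622086093056 [ 0.0032 -0.0009  0.1268  0.001  -0.0001  0.0001]
```

Call:
servo_tool --pt "0.003 -0.001 0.05 0 0 0" --pt "0.003 -0.001 0.08 0 0 0" --pt "0.003 -0.001 0.1 0 0 0" --pt "0.003 -0.001 0.115 0 0 0" --pt "0.003 -0.001 0.128 0 0 0" --pt "0.003 -0.001 0.128 0 0 0" --pt "0.003 -0.001 0.128 0 0 0" --pt "0.003 -0.001 0.128 0 0 0"

```text
time_s: 39.9
tool_pos: [0.6394, 0.1114, 0.0289]
tool_rot: [3.141, 0.0, 1.491]
force: [-3.9, 0.6, 6.4]
grip_width: 0.549
gripper_force: 54.1
```

Call:
servo_tool --pt "0 0 0 0 0 0" --pt "0 0 0 0 0 0" --pt "0 0 0 0 0 0" --pt "0 0 -0.1 0 0 0" --pt "0 0 -0.25 0 0 0" --pt "0 0 -0.4 0 0 0" --pt "-0.14 -0.08 -0.45 0 0 0" --pt "-0.28 -0.18 -0.45 0 0 0" --gripper 0.7

```text
time_s: 40.7
tool_pos: [0.5811, 0.033, 0.1652]
tool_rot: [3.135, 0.001, 1.493]
force: [0.9, -0.8, -0.5]
grip_width: 0.699
gripper_force: 0.0
```

Call:
servo_tool --pt "-0.14 -0.08 0 0 0 0" --pt "-0.28 -0.16 0 0 0 0" --pt "-0.42 -0.24 0 0 0 0" --pt "-0.56 -0.32 0 0 0 0" --pt "-0.7 -0.4 0 0 0 0" --pt "-0.84 -0.405 0 0 0 -0.05" --pt "-0.98 -0.405 0 0 0 -0.11" --pt "-0.98 -0.405 0 0 0 -0.11" --gripper 0.8

```text
time_s: 41.5
tool_pos: [0.4353, -0.2543, 0.1626]
tool_rot: [3.141, 0.002, 1.662]
force: [0.5, -0.1, -0.6]
grip_width: 0.803
gripper_force: 0.0
```

```bash
python3 -c "
from h import *
print(get_obs()['tool_pos'],delta([.4265,-.342,.165],1.67))"
```

```text
[ 0.43528495 -0.25430594  0.1626282 ] [-0.2885 -0.0557 -0.0074  0.0005  0.0013 -0.0052]
```

Call:
servo_tool --pt "-0.14 -0.03 0 0 0 0" --pt "-0.288 -0.056 0 0 0 0" --pt "-0.288 -0.056 0 0 0 0" --pt "-0.288 -0.056 0 0 0 0" --pt "-0.288 -0.056 0 0 0 0" --pt "-0.288 -0.056 0 0 0 0" --pt "-0.288 -0.056 0 0 0 0" --pt "-0.288 -0.056 0 0 0 0"

```text
time_s: 42.3
tool_pos: [0.4272, -0.3368, 0.1628]
tool_rot: [3.142, 0.0, 1.665]
force: [0.2, -0.4, 0.9]
grip_width: 0.797
gripper_force: 0.0
```

```bash
python3 f.py w11.png .4274 -.342 0
```

```text
42.3 [ 0.4272 -0.3368  0.1628] [3.1415 0.0001 1.6647]
0.97 [252.2, 179.6, 310.4, 225.0] [280.5266 205.3177]
[[281.0, 199.0]]
0.0 [ 0.4281 -0.3421 -0.0361] 0.948
next [-0.0164  0.0018  0.4889  0.      0.      0.0825]
```

Call:
servo_tool --pt "-0.0164 0.0018 0.15 0 0 0.0825" --pt "-0.0164 0.0018 0.3 0 0 0.0825" --pt "-0.0164 0.0018 0.4 0 0 0.0825" --pt "-0.0164 0.0018 0.45 0 0 0.0825" --pt "-0.0164 0.0018 0.48 0 0 0.0825" --pt "-0.0164 0.0018 0.489 0 0 0.0825" --pt "-0.0164 0.0018 0.489 0 0 0.0825" --pt "-0.0164 0.0018 0.489 0 0 0.0825"

```text
time_s: 43.25
tool_pos: [0.4284, -0.3426, 0.0168]
tool_rot: [3.14, 0.001, 1.534]
force: [0.0, 0.5, 0.2]
grip_width: 0.803
gripper_force: 0.0
```

Call:
servo_tool --pt "0 0 0 0 0 0" --pt "0 0 0 0 0 0" --pt "0 0 0 0 0 0" --pt "0 0 0 0 0 0" --pt "0 0 0 0 0 0" --pt "0 0 -0.1 0 0 0" --pt "0 0 -0.25 0 0 0" --pt "0 0 -0.5 0 0 0" --gripper 0.3 --squeeze 50

```text
time_s: 44.05
tool_pos: [0.4274, -0.3416, 0.1415]
tool_rot: [-3.14, -0.002, 1.534]
force: [1.0, -0.5, -2.6]
grip_width: 0.546
gripper_force: 52.6
```

```bash
python3 p.py .010 .166
```

```text
0.5458844288077686 [ 1.4215  0.647  -0.0796 -0.0013 -0.0014  0.0275]
```

Call:
servo_tool --pt "0.12 0.06 0 0 0 0" --pt "0.25 0.13 0 0 0 0" --pt "0.38 0.2 0 0 0 0" --pt "0.51 0.27 0 0 0 0" --pt "0.64 0.34 0 0 0 0" --pt "0.77 0.42 0 0 0 0.028" --pt "0.9 0.5 0 0 0 0.028" --pt "0.9 0.5 0 0 0 0.028"

```text
time_s: 44.85
tool_pos: [0.5894, -0.0733, 0.1406]
tool_rot: [3.141, -0.001, 1.496]
force: [0.3, -0.9, -2.3]
grip_width: 0.551
gripper_force: 52.8
```

```bash
python3 p.py .010 .166
```

```text
0.5510048033767773 [ 0.5131  0.1205 -0.0842  0.0002 -0.0008  0.003 ]
```

Call:
servo_tool --pt "0.13 0.03 0 0 0 0" --pt "0.26 0.06 0 0 0 0" --pt "0.39 0.09 0 0 0 0" --pt "0.515 0.121 0 0 0 0.003" --pt "0.515 0.121 0.1 0 0 0.003" --pt "0.515 0.121 0.2 0 0 0.003" --pt "0.515 0.121 0.25 0 0 0.003" --pt "0.515 0.121 0.25 0 0 0.003"

```text
time_s: 45.65
tool_pos: [0.6348, 0.073, 0.0633]
tool_rot: [-3.136, 0.0, 1.485]
force: [-0.6, 0.8, -1.7]
grip_width: 0.549
gripper_force: 52.7
```

```bash
python3 p.py .010
```

```text
0.5489507758537648 [ 0.0156  0.0067  0.1143 -0.0035  0.0001 -0.0035]
```

Call:
servo_tool --pt "0 0 0 0 0 0" --pt "0 0 0 0 0 0" --pt "0 0 0 0 0 0" --pt "0 0 0 0 0 0" --pt "0 0 0 0 0 0" --pt "0 0 0 0 0 0" --pt "0 0 0 0 0 0" --pt "0 0 0 0 0 0"

```text
time_s: 46.45
tool_pos: [0.6363, 0.0732, 0.0659]
tool_rot: [-3.142, 0.0, 1.486]
force: [0.5, -0.5, -2.3]
grip_width: 0.554
gripper_force: 52.7
```

```bash
python3 p.py .010
```

```text
0.5535642191225808 [ 0.0144  0.001   0.123  -0.      0.     -0.0034]
```

Place, release, lift and check the row.

Call:
servo_tool --pt "0.0144 0.001 0.03 0 0 -0.003" --pt "0.0144 0.001 0.06 0 0 -0.003" --pt "0.0144 0.001 0.085 0 0 -0.003" --pt "0.0144 0.001 0.105 0 0 -0.003" --pt "0.0144 0.001 0.12 0 0 -0.003" --pt "0.0144 0.001 0.125 0 0 -0.003" --pt "0.0144 0.001 0.125 0 0 -0.003" --pt "0.0144 0.001 0.125 0 0 -0.003"

```text
time_s: 47.25
tool_pos: [0.637, 0.0775, 0.0289]
tool_rot: [3.141, 0.0, 1.49]
force: [-2.7, -0.2, 4.0]
grip_width: 0.55
gripper_force: 53.5
```

Call:
servo_tool --pt "0 0 0 0 0 0" --pt "0 0 0 0 0 0" --pt "0 0 0 0 0 0" --pt "0 0 -0.15 0 0 0" --pt "0 0 -0.3 0 0 0" --pt "0 0 -0.45 0 0 0" --pt "0 0 -0.6 0 0 0" --pt "0 0 -0.64 0 0 0" --gripper 0.7

```text
time_s: 48.05
tool_pos: [0.6384, 0.0775, 0.2261]
tool_rot: [3.132, -0.0, 1.49]
force: [-0.4, -0.0, 0.7]
grip_width: 0.701
gripper_force: 0.0
```

```bash
cat > row.py <<'E'
from h import *
import sys
np.set_printoptions(precision=4,suppress=True)
o=get_obs();print(o['time_s'],o['tool_pos'],o['tool_rot'])
C={n:get_calibration(n) for n in('scene','side','wrist')}
F=np.array([.6362,.0675]);ex=np.array([.9968,-.0799]);ey=np.array([.0799,.9968])
for n in C:
    save(n,sys.argv[1]+n+'.png')
    for r in trace(n,'block1'):
        m=np.array(r['pixels']);ys,xs=np.nonzero(m);X=onz(n,(xs.mean(),ys.mean()),.034,C[n])[:2];d=X-F
        if r['conf']>.3 and abs(d@ex)<.06 and -.3<d@ey<.2:
            if n=='wrist':
                x,s=fit([(n,m,C[n])],[BLK[:8],BLK[8:]],[*X,-.08],z=.012,step=(.005,.005,.05)); d=x[:2]-F; print(n,round(r['conf'],2),np.array([d@ex,d@ey-.13]),'yaw',round(x[2]+.08,3),round(s,3))
            else: print(n,round(r['conf'],2),'ctr',np.array([d@ex,d@ey-.13]))
    for t,z in (('clamp_grip',.077),('stop_face',.035),('guard_handle',.071)):
        for r in landmark_of(n,t)[:1]:
            d=(onz(n,r['pixel'],z,C[n])[:2]-F); print(n,t,round(r['conf'],2),np.round(r['pixel']),np.array([d@ex,d@ey]))
E
python3 row.py r1
```

```text
48.05 [0.6384 0.0775 0.2261] [ 3.1323 -0.0002  1.4905]
scene 0.81 ctr [-0.0019 -0.0866]
scene 0.7 ctr [-0.0005 -0.1216]
scene 0.62 ctr [-0.002  -0.0538]
scene 0.62 ctr [ 0.0044 -0.1538]
scene 0.56 ctr [-0.0007 -0.0192]
scene clamp_grip 0.73 [207. 227.] [ 0.0151 -0.238 ]
scene stop_face 0.59 [285. 245.] [-0.0005 -0.0388]
scene guard_handle 0.74 [389. 189.] [-0.2154  0.2062]
side 0.71 ctr [-0.0014 -0.0758]
side 0.63 ctr [-0.0002 -0.0086]
side 0.58 ctr [-0.0001 -0.04  ]
side clamp_grip 0.8 [340. 251.] [-0.006  -0.2383]
side stop_face 0.63 [304. 215.] [ 0.0077 -0.0533]
side guard_handle 0.66 [256.  97.] [0.1806 0.5146]
wrist 0.89 [ 0.0038 -0.0527] yaw 0.007 0.941
wrist 0.84 [ 0.0034 -0.1215] yaw -0.048 0.924
wrist 0.59 [ 0.0033 -0.0179] yaw 0.003 0.955
wrist 0.57 [ 0.0036 -0.0852] yaw 0.003 0.965
wrist stop_face 0.73 [280. 236.] [ 0.0026 -0.0462]
```

View pics/r1wrist.png

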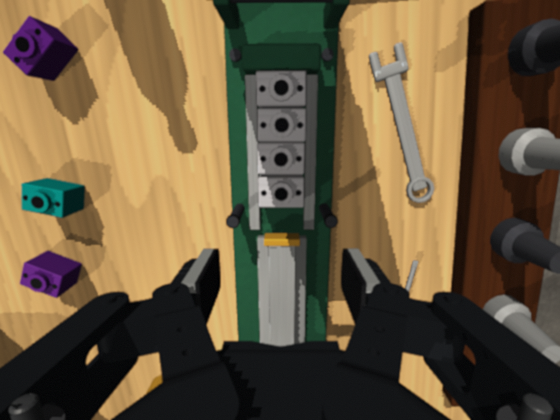

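Call:
servo_tool --pt "-0.14 0 0 0 0 -0.09" --pt "-0.28 0 0 0 0 -0.18" --pt "-0.42 0 0 0 0 -0.27" --pt "-0.56 0 0 0 0 -0.36" --pt "-0.7 0 0 0 0 -0.45" --pt "-0.828 0 0.1 0 0 -0.54" --pt "-0.828 0 0.2 0 0 -0.63" --pt "-0.828 0 0.267 0 0 -0.72" --gripper 0.5

```text
time_s: 49.6
tool_pos: [0.6162, -0.1713, 0.1381]
tool_rot: [-3.141, -0.002, 2.625]
force: [-0.8, 0.5, -0.3]
grip_width: 0.497
gripper_force: 0.0
```

Call:
servo_tool --pt "0 0 0 0 0 -0.09" --pt "0 0 0 0 0 -0.18" --pt "0 0 0 0 0 -0.285" --pt "0 0 0 0 0 -0.285" --pt "0 0 0 0 0 -0.285" --pt "0 0 0 0 0 -0.285" --pt "0 0 0 0 0 -0.285" --pt "0 0 0 0 0 -0.285"

```text
time_s: 50.4
tool_pos: [0.617, -0.1701, 0.1403]
tool_rot: [-3.142, 0.0, 3.068]
force: [0.2, -0.2, 0.3]
grip_width: 0.502
gripper_force: 0.0
```

Run:
```python
from h import *
np.set_printoptions(precision=4,suppress=True)
o=get_obs();print(o['tool_pos'],o['tool_rot'])
C={n:get_calibration(n) for n in('scene','side','wrist')};m=[]
for n in C:
    im=save(n,'n1'+n+'.png'); h=cv2.cvtColor(im[:,:,::-1].copy(),cv2.COLOR_BGR2HSV); k=((h[...,0]<8)|(h[...,0]>172))&(h[...,1]>130); z=np.zeros_like(k); w=70 if n=='wrist' else 22
    p=proj(n,np.array([.617,-.170,.07]),C[n]).astype(int); z[p[1]-w:p[1]+w,p[0]-w:p[0]+w]=1; m.append((n,k&z,C[n]))
print('knob',fit(m[2:],[box(.049,.014,.054,.082),boss(.02,.054,.056)],[.617,-.170,-.08]))
r=landmark_of('wrist','clamp_grip'); print([(x['conf'],onz('wrist',x['pixel'],.077,C['wrist'])) for x in r[:1]])
print(delta([.6171,-.1702,.066],3.068))
```

```text
[ 0.617  -0.1701  0.1403] [-3.1416  0.0001  3.0679]
knob (array([ 0.6163, -0.1717, -0.0463]), np.float64(0.6693007201303594))
[(0.76, array([ 0.6189, -0.1727,  0.077 ]))]
[-0.0002 -0.0003  0.2476 -0.     -0.      0.0004]
```

Call:
servo_tool --pt "0 0 0.08 0 0 0" --pt "0 0 0.16 0 0 0" --pt "0 0 0.22 0 0 0" --pt "0 0 0.2476 0 0 0" --pt "0 0 0.2476 0 0 0" --pt "0 0 0.2476 0 0 0" --pt "0 0 0.2476 0 0 0" --pt "0 0 0.2476 0 0 0"

```text
time_s: 51.4
tool_pos: [0.6174, -0.1703, 0.0669]
tool_rot: [-3.141, 0.001, 3.069]
force: [-0.4, 0.2, 0.7]
grip_width: 0.501
gripper_force: 0.0
```

Call:
servo_tool --pt "0 0 0 0 0 0" --pt "0 0 0 0 0 0" --pt "0 0 0 0 0 0" --pt "0 0 0 0 0 0" --pt "0 0 0 0 0 0" --pt "0 0 0 0 0 0" --pt "0 0 0 0 0 0" --pt "0 0 0 0 0 0" --gripper 0 --squeeze 50

```text
time_s: 52.2
tool_pos: [0.6171, -0.1702, 0.0664]
tool_rot: [-3.141, 0.0, 3.069]
force: [-1.2, 1.2, 5.0]
grip_width: 0.152
gripper_force: 51.2
```

Call:
servo_tool --pt "0 0.02 0 0 0 0" --pt "0 0.04 0 0 0 0" --pt "0 0.06 0 0 0 0" --pt "0 0.08 0 0 0 0" --pt "0 0.1 0 0 0 0" --pt "0 0.12 0 0 0 0" --pt "0 0.13 0 0 0 0" --pt "0 0.14 0 0 0 0"

```text
time_s: 53.0
tool_pos: [0.6203, -0.1287, 0.0665]
tool_rot: [-3.14, 0.001, 3.069]
force: [-0.5, -4.5, 4.7]
grip_width: 0.147
gripper_force: 51.2
```

Call:
servo_tool --pt "0 0.004 0 0 0 0" --pt "0 0.008 0 0 0 0" --pt "0 0.012 0 0 0 0" --pt "0 0.016 0 0 0 0" --pt "0 0.018 0 0 0 0" --pt "0 0.018 0 0 0 0" --pt "0 0.018 0 0 0 0" --pt "0 0.018 0 0 0 0"

```text
time_s: 53.8
tool_pos: [0.6206, -0.1253, 0.0665]
tool_rot: [-3.138, 0.001, 3.068]
force: [-2.9, -9.5, 4.6]
grip_width: 0.148
gripper_force: 51.2
```

Call:
servo_tool --pt "0 0.004 0 0 0 0" --pt "0 0.008 0 0 0 0" --pt "0 0.01 0 0 0 0" --pt "0 0.01 0 0 0 0" --pt "0 0.01 0 0 0 0" --pt "0 0.01 0 0 0 0" --pt "0 0.01 0 0 0 0" --pt "0 0.01 0 0 0 0"

```text
time_s: 54.6
tool_pos: [0.6207, -0.125, 0.0665]
tool_rot: [-3.133, 0.001, 3.068]
force: [-5.2, -22.6, 2.6]
grip_width: 0.155
gripper_force: 51.1
```

```bash
python3 row.py r2
```

```text
54.6 [ 0.6207 -0.125   0.0665] [-3.1331  0.0011  3.0677]
scene 0.85 ctr [-0.0015 -0.0178]
scene 0.81 ctr [-0.0016 -0.0831]
scene 0.55 ctr [-0.0005 -0.0505]
scene 0.51 ctr [ 0.0001 -0.1146]
scene clamp_grip 0.56 [303. 246.] [0.0218 0.0113]
scene stop_face 0.97 [304. 246.] [-0.0062  0.0092]
scene guard_handle 0.7 [391. 192.] [-0.207   0.2115]
side 0.68 ctr [-0.0031 -0.1058]
side 0.43 ctr [-0.0012 -0.0692]
side 0.39 ctr [-0.0132 -0.0104]
side clamp_grip 0.73 [332. 241.] [-0.0042 -0.2018]
side stop_face 0.73 [294. 205.] [ 0.0087 -0.0039]
side guard_handle 0.72 [255. 100.] [0.1697 0.4999]
wrist clamp_grip 0.55 [278. 276.] [ 0.0016 -0.1955]
```

Call:
servo_tool --pt "0 0 0 0 0 0.09" --pt "0 0 0 0 0 0.18" --pt "0 0 0 0 0 0.27" --pt "0 0 0 0 0 0.36" --pt "0 0 0 0 0 0.45" --pt "0 0 0 0 0 0.54" --pt "0 0 0 0 0 0.63" --pt "0 0 0 0 0 0.72"

```text
time_s: 56.15
tool_pos: [0.6214, -0.124, 0.0664]
tool_rot: [-3.141, 0.008, 1.932]
force: [0.8, -17.9, 1.7]
grip_width: 0.144
gripper_force: 51.0
```

Call:
servo_tool --pt "0 0 0 0 0 0.09" --pt "0 0 0 0 0 0.17" --pt "0 0 0 0 0 0.19" --pt "0 0 0 0 0 0.19" --pt "0 0 0 0 0 0.19" --pt "0 0 0 0 0 0.19" --pt "0 0 0 0 0 0.19" --pt "0 0 0 0 0 0.19"

```text
time_s: 56.95
tool_pos: [0.6218, -0.1239, 0.0665]
tool_rot: [3.139, 0.008, 1.64]
force: [1.3, -18.3, 0.3]
grip_width: 0.147
gripper_force: 51.4
```

```bash
python3 -c "
from h import *
print(get_obs()['moment'],get_obs()['grip_width'])"
```

```text
[-2.98589203 -0.19280734  0.68412527] 0.14701590401985468
```

Call:
servo_tool --pt "0 0 0 0 0 0" --pt "0 0 0 0 0 0" --pt "0 0 0 0 0 0" --pt "0 0 -0.1 0 0 0" --pt "0 0 -0.22 0 0 0" --pt "0 0 -0.35 0 0 0" --pt "0 0 -0.5 0 0 -0.09" --pt "0 0 -0.66 0 0 -0.18" --gripper 0.5

```text
time_s: 57.75
tool_pos: [0.6202, -0.1191, 0.2652]
tool_rot: [-3.141, -0.001, 1.929]
force: [0.5, -0.3, 0.0]
grip_width: 0.503
gripper_force: 0.0
```

Call:
servo_tool --pt "0 0 -0.1 0 0 -0.09" --pt "0 0 -0.2 0 0 -0.18" --pt "0 0 -0.3 0 0 -0.27" --pt "0 0 -0.35 0 0 -0.36" --pt "0 0 -0.35 0 0 -0.45" --pt "0 0 -0.35 0 0 -0.54" --pt "0 0 -0.35 0 0 -0.63" --pt "0 0 -0.35 0 0 -0.72"

```text
time_s: 58.55
tool_pos: [0.6207, -0.1193, 0.3687]
tool_rot: [3.141, -0.001, 3.06]
force: [-0.1, 0.4, 0.8]
grip_width: 0.501
gripper_force: 0.0
```

```bash
python3 row.py r3
python3 - <<'E'
from h import *
np.set_printoptions(precision=4,suppress=True)
p=[]
for n in('scene','side'):
    r=landmark_of(n,'guard_handle'); print(n,[(x['conf'],x['pixel']) for x in r[:1]]); p.append((n,r[0]['pixel']))
print(tri(p),delta([.652,.255,.37],3.061))
C={n:get_calibration(n) for n in('scene','side','wrist')};m=[]
for n in C:
    im=cv2.imread('pics/r3'+n+'.png'); h=cv2.cvtColor(im,cv2.COLOR_BGR2HSV); k=((h[...,0]<8)|(h[...,0]>172))&(h[...,1]>130); z=np.zeros_like(k); w=45 if n=='wrist' else 22
    q=proj(n,np.array([.6214,-.125,.07]),C[n]).astype(int); z[max(0,q[1]-w):q[1]+w,max(0,q[0]-w):q[0]+w]=1; print(n,q,(k&z).sum())
    if (k&z).sum()>30: print(fit([(n,k&z,C[n])],[box(.049,.014,.054,.082),boss(.02,.054,.056)],[.6214,-.125,-1.4]))
E
```

```text
58.55 [ 0.6207 -0.1193  0.3687] [ 3.1411 -0.0007  3.0599]
scene 0.7 ctr [-0.0014 -0.0184]
scene 0.67 ctr [-0.0002 -0.1151]
scene 0.64 ctr [-0.0022 -0.0507]
scene 0.54 ctr [-0.0014 -0.0826]
scene clamp_grip 0.56 [224. 227.] [ 0.0072 -0.1953]
scene stop_face 0.83 [302. 248.] [0.0011 0.0064]
scene guard_handle 0.95 [391. 191.] [-0.209   0.2108]
side 0.75 ctr [-0.0024 -0.105 ]
side 0.7 ctr [-0.0001 -0.0051]
side 0.45 ctr [-0.0035 -0.0391]
side 0.44 ctr [-0.002  -0.0685]
side clamp_grip 0.8 [332. 239.] [-0.0006 -0.194 ]
side stop_face 0.81 [291. 204.] [0.0008 0.0029]
side guard_handle 0.88 [256.  99.] [0.1749 0.5012]
wrist 0.71 [-0.0022 -0.0778] yaw -0.0 0.611
wrist 0.69 [-0.0022 -0.1112] yaw 0.029 0.737
wrist 0.66 [-0.0029 -0.0135] yaw 0.033 0.581
wrist 0.56 [-0.0019 -0.0472] yaw 0.029 0.569
wrist clamp_grip 0.4 [282. 252.] [ 0.1173 -0.1862]
wrist stop_face 0.93 [402. 172.] [0.    0.003]
scene [(0.95, [390.7, 191.3])]
side [(0.88, [256.2, 99.4])]
(array([0.6557, 0.2553, 0.302 ]), [array([-1.2,  1. ]), array([-1. , -0.7])]) [ 0.0064  1.2538 -0.0033  0.     -0.     -0.005 ]
scene [226 226] 252
(array([ 0.6282, -0.125 , -1.6393]), np.float64(0.7890405024907949))
side [331 239] 258
(array([ 0.6143, -0.1323, -1.2226]), np.float64(0.8269714285714286))
wrist [277 175] 929
(array([ 0.6161, -0.1281, -1.1404]), np.float64(0.6591439688715953))
```

Run:
```python
from h import *
c=get_calibration('wrist')
im=cv2.imread('pics/r3wrist.png').astype(int); q=(277,175);w=22
s=im[q[1]-w:q[1]+w,q[0]-w:q[0]+w]; h=cv2.cvtColor(s.astype(np.uint8),cv2.COLOR_BGR2HSV)
red=((h[...,0]<8)|(h[...,0]>172))&(h[...,1]>130)
hull=np.zeros(red.shape,np.uint8); k,l,st,_=cv2.connectedComponentsWithStats(red.astype(np.uint8)); i=1+st[1:,4].argmax()
cv2.fillConvexPoly(hull,cv2.convexHull(cv2.findNonZero((l==i).astype(np.uint8))),1)
wm=(hull>0)&(s.min(2)>110); ys,xs=np.nonzero(wm); print(len(xs),st[i])
P=np.array([onz('wrist',(x+q[0]-w,y+q[1]-w),.082,c)[:2] for x,y in zip(xs,ys)]); print(P.mean(0)); d=P-P.mean(0); u=np.linalg.svd(d)[2][0]; print('yaw',np.arctan2(u[1],u[0]),d.std(0))
B=np.array([onz('wrist',(x+q[0]-w,y+q[1]-w),.082,c)[:2] for y,x in zip(*np.nonzero((h[...,2]>150)&(l==i)))]); print(len(B)); d=B-B.mean(0);u,sv,v=np.linalg.svd(d); print(np.arctan2(v[0][1],v[0][0]),sv)
for y in range(0,44,2): print(''.join('W' if wm[y,x] else ('R' if h[y,x,2]>150 else 'r') if red[y,x] else '.' for x in range(44)))
```

```text
28 [  4   4  36  35 929]
[ 0.61996078 -0.11405316]
yaw -1.4534561879826393 [0.00108627 0.00479732]
191
1.545720308024078 [0.14763772 0.1245972 ]
............................................
............................................
...................rrrrrr...................
.............rrrrrrrRRRRRrrrrrr.............
..........rrrrrRRRRrrrrRRRRRRRRrrr..........
........rrrrRRRRrrrrrrRRRRRrRRRRRrrr........
.......rrrRRrRrrrrrrrrRRrRrrrRRRRRRrr.......
......rrrRrRrrrrrrrrRRRRRrrrrrrrrrrrrr......
.....rrrrrrrrrrrrrrrrrrrrrrrrrrrrrrrrrr.....
.....rrrrrrrrrrrrrrrrrrrrrrrrrrrrRRRRRr.....
.....rrrrrrrrrrrrrrrrrrrRRRRRRRRRRRRRRrr....
.....rrrrrrrrrrrrrRRRRRRR..WWWWWWWWWWRrr....
....rrrrRRRRRRRRrrRRRRRR.WWWW.RRRRRRrrrr....
....rrrrrrrrrrrrrrrrrrrrrrrrrrrrrrrrrrr.....
.....rrrrrrrrrrrrrrrrrrrrrrrrrrrrrrrrr......
.....rrrrrrrrrrrrrrrrrrrrrrrrrrrrrrrr.......
........rrrrrrrrrrrrrrrrrrrrrrrrrrr.........
..........rrrrrrrrrrrrrrrrrrrrrrr...........
.............rrrrrrrrrrrrrrrrr..............
...................r.rrr....................
............................................
............................................
```

Call:
servo_tool --pt "0 0.14 0 0 0 0" --pt "0 0.28 0 0 0 0" --pt "0 0.42 0 0 0 0" --pt "0 0.56 0 0 0 0" --pt "0 0.7 0 0 0 0" --pt "0 0.84 0 0 0 0" --pt "0 0.95 0 0 0 0" --pt "0 0.95 0 0 0 0" --gripper 0.5

```text
time_s: 60.2
tool_pos: [0.6455, 0.168, 0.3685]
tool_rot: [3.141, -0.001, 3.058]
force: [0.3, -0.0, -1.3]
grip_width: 0.503
gripper_force: 0.0
```

Call:
servo_tool --pt "0 0.12 0 0 0 0" --pt "0 0.24 0 0 0 0" --pt "0 0.303 0 0 0 0" --pt "0 0.303 0 0 0 0" --pt "0 0.303 0.08 0 0 0" --pt "0 0.303 0.16 0 0 0" --pt "0 0.303 0.22 0 0 0" --pt "0 0.303 0.22 0 0 0"

```text
time_s: 61.0
tool_pos: [0.6534, 0.2529, 0.3006]
tool_rot: [-3.14, -0.005, 3.052]
force: [0.7, 0.2, 1.0]
grip_width: 0.502
gripper_force: 0.0
```

Call:
servo_tool --pt "0 0 0 0 0 0" --pt "0 0 0 0 0 0" --pt "0 0 0 0 0 0" --pt "0 0 0 0 0 0" --pt "0 0 0 0 0 0" --pt "0 0 0 0 0 0" --pt "0 0 0 0 0 0" --pt "0 0 0 0 0 0" --gripper 0 --squeeze 25

```text
time_s: 61.8
tool_pos: [0.6543, 0.2543, 0.3048]
tool_rot: [3.141, 0.004, 3.053]
force: [0.5, -1.9, 6.4]
grip_width: 0.12
gripper_force: 25.1
```

Call:
servo_tool --pt "0 -0.0783 0.0032 0 0 0" --pt "0 -0.1557 0.0142 0 0 0" --pt "0 -0.2318 0.0329 0 0 0" --pt "0 -0.3056 0.0591 0 0 0" --pt "0 -0.3764 0.0924 0 0 0" --pt "0 -0.4435 0.1328 0 0 0" --pt "0 -0.5063 0.1796 0 0 0" --pt "0 -0.5641 0.2324 0 0 0"

```text
time_s: 62.6
tool_pos: [0.64, 0.0853, 0.2343]
tool_rot: [3.141, 0.005, 3.053]
force: [6.4, 1.8, 1.5]
grip_width: 0.123
gripper_force: 25.5
```

Call:
servo_tool --pt "0 -0.0422 0.0463 0 0 0" --pt "0 -0.0807 0.0958 0 0 0" --pt "0 -0.115 0.1482 0 0 0" --pt "0 -0.1451 0.2032 0 0 0" --pt "0 -0.1676 0.2531 0 0 0" --pt "0 -0.1867 0.3045 0 0 0" --pt "0 -0.2001 0.3495 0 0 0" --pt "0 -0.2109 0.3953 0 0 0"

```text
time_s: 63.4
tool_pos: [0.6345, 0.0226, 0.1152]
tool_rot: [3.141, 0.003, 3.053]
force: [2.9, 2.0, 1.4]
grip_width: 0.125
gripper_force: 26.4
```

Call:
servo_tool --pt "0 -0.0056 0.0309 0 0 0" --pt "0 -0.0099 0.0619 0 0 0" --pt "0 -0.0125 0.0852 0 0 0" --pt "0 -0.0142 0.1086 0 0 0" --pt "0 -0.0153 0.1321 0 0 0" --pt "0 -0.0156 0.1478 0 0 0" --pt "0 -0.0156 0.1556 0 0 0" --pt "0 -0.0156 0.1556 0 0 0"

```text
time_s: 64.2
tool_pos: [0.6339, 0.018, 0.0679]
tool_rot: [-3.141, 0.002, 3.053]
force: [7.1, -2.2, -2.3]
grip_width: 0.124
gripper_force: 26.6
```

Call:
servo_tool --pt "0 0 0.004 0 0 0" --pt "0 0 0.008 0 0 0" --pt "0 0 0.012 0 0 0" --pt "0 0 0.015 0 0 0" --pt "0 0 0.015 0 0 0" --pt "0 0 0.015 0 0 0" --pt "0 0 0.015 0 0 0" --pt "0 0 0.015 0 0 0"

```text
time_s: 65.0
tool_pos: [0.6341, 0.0179, 0.0671]
tool_rot: [-3.14, 0.005, 3.054]
force: [-2.7, -1.8, 20.9]
grip_width: 0.123
gripper_force: 29.0
```

Call:
servo_tool --pt "0 0 -0.012 0 0 0" --pt "0 0 -0.012 0 0 0" --pt "0 0 -0.012 0 0 0" --pt "0 0 -0.012 0 0 0" --pt "0 0 -0.012 0 0 0" --pt "0 0 -0.08 0 0 0" --pt "0 0 -0.2 0 0 0" --pt "0 0 -0.3 0 0 0" --gripper 0.4

```text
time_s: 65.8
tool_pos: [0.6329, 0.0183, 0.1546]
tool_rot: [3.142, -0.0, 3.053]
force: [-0.4, -0.1, 0.2]
grip_width: 0.401
gripper_force: 0.0
```

Call:
servo_tool --pt "0.15 0 -0.1 0 0 0" --pt "0.3 0 -0.2 0 0 0" --pt "0.45 0 -0.3 0 0 0" --pt "0.5 0 -0.3 0 0 0" --pt "0.5 0 -0.3 0 0 0" --pt "0.5 0 -0.3 0 0 0" --pt "0.5 0 -0.3 0 0 0" --pt "0.5 0 -0.3 0 0 0"

```text
time_s: 66.6
tool_pos: [0.4842, 0.0314, 0.2426]
tool_rot: [3.141, -0.001, 3.053]
force: [0.4, 0.5, 0.6]
grip_width: 0.401
gripper_force: 0.0
```

```bash
python3 row.py r4
python3 - <<'E'
from h import *
p=[]
for n in('scene','side'):
    r=landmark_of(n,'guard_handle'); p.append((n,r[0]['pixel'])); print(r[0]['conf'])
print(tri(p))
for n,t in(('scene','billet'),('side','billet')): print(landmark_of(n,t)[:1])
E
```

```text
66.6 [0.4842 0.0314 0.2426] [ 3.1415 -0.0015  3.0531]
scene clamp_grip 0.68 [224. 227.] [ 0.0069 -0.197 ]
scene stop_face 0.81 [306. 249.] [0.0007 0.0157]
scene guard_handle 0.69 [280. 239.] [ 0.01   -0.0489]
side 0.65 ctr [-0.0063 -0.2114]
side 0.54 ctr [ 0.0248 -0.0453]
side clamp_grip 0.61 [332. 239.] [-0.0011 -0.1969]
side stop_face 0.73 [293. 205.] [ 0.0042 -0.0024]
side guard_handle 0.8 [303. 210.] [-0.0031 -0.0628]
wrist stop_face 0.93 [320. 299.] [-0.001   0.0013]
wrist guard_handle 0.83 [278. 316.] [-0.0005 -0.054 ]
0.69
0.8
(array([0.63472826, 0.01525003, 0.0586617 ]), [array([-0.6,  0.3]), array([-0.5, -0.3])])
[]
[{'pixel': [299.1, 311.0], 'conf': 0.7}]
```

```bash
python3 -c "
from plant import *
print(job_done())"
```

```text
the job is handed in; nothing more can be done
None
```

The job is handed in, and no verdict came back. By my last measurements, all four aluminium blocks stand snug in the channel, the clamp is tight, the guard is down on its rests and the robot is clear of everything.

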